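# Pack the sampling caddy

## Robot

A 7-joint arm with a two-finger parallel gripper is mounted at the origin on the work surface. World frame = base frame: x ahead of the robot, y to its left, z up, the work surface at z = 0. Lengths are in m, angles in degrees, forces in N, time in s.
With the tool pointing down it reaches from about 0.425 to 0.875 m from the base axis. Payload 4.7 kg.
Tool frame: the origin (TCP) lies midway between the tips of the shut fingers; the grasp point (between the pads) lies 19 mm behind it; y points along the fingers, x is the direction in which the jaws open and shut, and the axes are right-handed (so a half turn about y gives the same grasp; the last joint's range is limited). The gripper opens to 87 mm and grips with 3 to 60 N. Pads are 19 mm wide; open, the fingers measure 117 mm over their backs; the gripper's body (75 mm by 190 mm) begins 51 mm behind the grasp point.
Start: joints at [67.729, 18.392, -4.016, 83.108, 1.295, 78.541, -3.26], TCP at [0.255, -0.598, 0.198] pointing down, gripper open.
Joint ranges: [-163.93, 163.93], [-17.29, 119.83], [-79.2, 71.16], [3.27, 140.29], [-89.18, 269.18], [5.43, 117.66], [-154.24, 154.24]. Speed limits (degrees/s): [147.25, 147.25, 180, 180, 180, 180, 180].

## Interface

Orientations are given as [roll, pitch, yaw] about the fixed x, y, z axes, in that order (R = Rz(yaw) Ry(pitch) Rx(roll)).
In Python, from cell import env gives the robot as it stands.
- The arm moves only by the tool carry_out, never from a script. Its argument "targets" is a list of rows, each a list of 2 entries, a list of its own where there are three numbers: the shift along the tool's x, y, z in mm, then the turn, a rotation vector about the tool's x, y, z in degrees. A call has 1 to 12 rows; each row shifts and turns the commanded pose from where the row before left it, along the tool's axes as they then stand; what a row does not reach is not made up. A row lasts 1/10 s, in which the tool goes at most 50 mm and 8.59 degrees, less where a joint would pass 70% of its speed; a pose out of reach is approached as far as the arm can. A call with a gripper value outside its range is refused whole. "jaw" is the opening, from 0 (shut) to 1 (fully open), set as the call begins (left out, the last holds). The fingers move at their own pace and stop on an object; "squeeze" is the grip in N (left out, the last holds). Time passes only in rows, so rows that do not move let the fingers close. It gives the time, the measured TCP pose, the force and the opening at its end, in the units of the state.
- env.get_obs(): the state, without advancing time (a new reading comes with each control period).
- env.read_camera(name): name is "scene" or "side" or "wrist"; returns the picture (384x512x3 uint8, red, green, blue); there is no depth.
- env.get_calibration(name): a dict with "fx", "fy", "cx", "cy" (pixels), "R" (3x3) and "t" (3): a world point X has camera coordinates R X + t; the wrist camera has in their place "hand_eye" (4x4, takes a point from camera to tool coordinates, whose origin is the TCP and whose axes are the tool frame's). Camera axes: x right, y down, z forward; pixel columns grow to the right and rows downward; lengths in m; the calibration is good to about 2 mm. A picture is of the moment at which its call begins: read the wrist's pose just before it. get_calibration takes no time and is no camera call.
- env.sign_off(): hands the job in, once; it reports no verdict.
Trained networks look in the newest picture that a camera, given by its name, has taken for a name from the list of things; names that differ only in an ending like _2 or _b are one class to them, and where a whole thing is asked for, a point or a joint stands for the part that bears it (a point fixed in the world has none). Each returns a list of dicts, best first, with "p" (0 to 1); they miss things now and then, are a little off and sometimes report something else, mostly with a low value. They report only what shows in the picture. A call takes as long as a camera call.
- env.outline_of(camera, label): "mask" (384x512 bool, what is visible of it) and "xy" ([column, row] in pixels, amid what is visible of it).
The state is a dict: "time_s": time; "qpos": joint angles; "joint_velocities": joint speeds; "effort": joint torques, N m; "tool_pos": TCP position; "tool_rot": TCP orientation; "force": force on the tool from outside, world axes, zero at the start; "wrist_torque": the same for the moment, N m; "grip_width": finger opening in m.
Only numpy, scipy, OpenCV 4.12 (cv2) and the standard library are available. Lean on these libraries where they do the work, as an engineer would, in place of code of your own. Each camera call takes 0.05 s, during which the arm holds its last target.

## Task

Pack the sampling caddy: first pull its red clamp jaw fully open, stand every amber square bottle upright in the bay between the jaws with its flats turned square to them, then push the jaw in until it holds them snugly against the fixed jaw. Also nest all the blue cups, fully home in one another, as one upright stack in the caddy's round black seat, before or after the bottles. Leave the other things on the bench where they are.

Things in the scene. Friction and masses are not known exactly. Their poses are not given: they have to be found in the camera images.
- caddy: fixed carrier: grey plate, 180 x 300 mm, 8 thick, on the bench, with the bay (two jaws) and the round cup seat on it. Origin under the plate; the bay is 30 mm along its +x and 70 along -y, the seat 30 along +x and 90 along +y. The plate spans x -110 to 70 and y -150 to 150
- bay (a point): where the middle of the bottle row stands when against the aluminium fixed jaw: on the plate's top, 8 mm above the bench. x is square to the jaws, from the red sliding jaw to the fixed jaw, whose face is 23 mm along +x; y runs along the jaws, z up. Jaws are 140 mm long (70 each way from here), their tops 48 mm above the bench; two bottles fit side by side
- seat (a point): round black seat for the cup stack, 160 mm along the bay's +y, same axes. Point at its centre on the plate's top, 8 mm above the bench. Its rim stands 14 mm above the plate; its bore widens from 45 mm to 53 mm. A cup's foot stands in it on the plate
- jaw (a joint): opening of the red sliding jaw in m, 0 to 0.040 (stop, fully open); gap between jaws = 44 mm plus this. Grows as the jaw slides to the bay's -x. It touches a bottle standing against the fixed jaw at 0.002. About 3 N friction plus damping; stays where left. Starts nearly closed (0 to 0.006)
- jaw_grip (a point): grip point of the red upright fin on the sliding jaw: fin 12 mm thick along the bay's x, 40 wide along y, top 95 mm above the bench. Point 80 mm above the bench at mid-fin; moves with the jaw. Between fin and jaw plate 35 mm are free above a low bridge (24 mm above the bench). The fin is level with the bay's middle along y
- cup1_mid (a point): blue plastic cup, 95 tall, upright, mouth up; may be absent; all cups alike. Outside dia 41 mm at foot, 52 at 38 height, 55 at 55, then flaring to a straight collar, dia 67, from 72 to the rim. Wall 2.5. Foot solid, weighted: inner floor 40 above underside, so each nested cup stands 40 mm above the one below and shows its top 40 mm. Point on the axis half-way up (47.5 above underside); z up. 0.20 kg. Grip across the collar.
- cup2_mid (a point): blue plastic cup, 95 tall, upright, mouth up; may be absent; all cups alike. Outside dia 41 mm at foot, 52 at 38 height, 55 at 55, then flaring to a straight collar, dia 67, from 72 to the rim. Wall 2.5. Foot solid, weighted: inner floor 40 above underside, so each nested cup stands 40 mm above the one below and shows its top 40 mm. Point on the axis half-way up (47.5 above underside); z up. 0.20 kg. Grip across the collar.
- cup3_mid (a point): blue plastic cup, 95 tall, upright, mouth up; may be absent; all cups alike. Outside dia 41 mm at foot, 52 at 38 height, 55 at 55, then flaring to a straight collar, dia 67, from 72 to the rim. Wall 2.5. Foot solid, weighted: inner floor 40 above underside, so each nested cup stands 40 mm above the one below and shows its top 40 mm. Point on the axis half-way up (47.5 above underside); z up. 0.20 kg. Grip across the collar.
- cup4_mid (a point): blue plastic cup, 95 tall, upright, mouth up; may be absent; all cups alike. Outside dia 41 mm at foot, 52 at 38 height, 55 at 55, then flaring to a straight collar, dia 67, from 72 to the rim. Wall 2.5. Foot solid, weighted: inner floor 40 above underside, so each nested cup stands 40 mm above the one below and shows its top 40 mm. Point on the axis half-way up (47.5 above underside); z up. 0.20 kg. Grip across the collar.
- bottle1_mid (a point): square amber glass bottle, white label, round green cap; may be absent; both alike. Body 46 x 46 mm, 90 high; cap dia 32, fixed on, its top at 116. Point on the axis half-way up the whole (58 mm above the underside); x and y square to the flats, z up. 0.30 kg, weighted at its base. Grip across two flats, above jaw height.
- bottle2_mid (a point): square amber glass bottle, white label, round green cap; may be absent; both alike. Body 46 x 46 mm, 90 high; cap dia 32, fixed on, its top at 116. Point on the axis half-way up the whole (58 mm above the underside); x and y square to the flats, z up. 0.30 kg, weighted at its base. Grip across two flats, above jaw height.
- petri1: bystander: closed clear petri dish with beige inside, 90 mm across, 16 mm high; origin under its centre
- petri2: bystander: a second petri dish, alike
- flask: bystander: green glass conical flask, 84 mm across, 122 mm high; origin under its centre
- jar: bystander: white jar with yellow cap, 64 mm across, 85 mm high; origin under its centre
- tipbox: bystander: orange box of white pipette tips, 85 x 115 mm, 56 mm high; origin under its centre

How it is judged:
By the outcome, as a careful person would: the job done as asked, in the order asked, and still so for the second after the job is handed in, with the robot touching nothing.
Of cup1, cup2, cup3, cup4 only 3 to 4 are there at a start; the rules pass over those that are not, and their reading is None.
Of bottle1, bottle2 only 1 to 2 are there at a start; the rules pass over those that are not, and their reading is None.
At some moment in a run one of bottle1, bottle2 may be knocked a few centimetres aside while the robot is not near it.
It also fails if it takes over 210 s, if anything falls off the work surface, if the arm or the gripper's body presses on something with over 40 N, if the wrist force passes 120 N, or if a joint passes its speed limit or range.

## Working session

There is one attempt and no reset: what is moved stays moved. The work goes in short steps, Python scripts to look and compute and a tool call to move; the robot and the scene stay as the last step left them, time stands still between calls to the robot, and variables do not carry over. Pictures are saved under pics/ and viewed, and the job is handed in when it is done.

Besides the shell and the picture viewer there is one more tool, called after "Request:" in YAML: its name, and indented under it one key for each argument. carry_out: Moves the arm, as the interface text tells. Its arguments: {"type":"object","properties":{"targets":{"type":"array","items":{"type":"array"}},"jaw":{"type":"number"},"squeeze":{"type":"number"}},"required":["targets"]}

```bash
ls -la; mkdir -p pics; python3 - <<'E'
from cell import env
import cv2, numpy as np
np.set_printoptions(precision=4,suppress=True)
print(env.get_obs())
for c in ["scene","side","wrist"]:
    im=env.read_camera(c); cv2.imwrite(f"pics/{c}_0.png",im[:,:,::-1]); print(c,env.get_calibration(c))
print(env.get_obs()["time_s"])
E
```

```text
total 12
drwxr-xr-x  3 agent agent 4096 Dec  5 22:03 .
drwxr-xr-x 23 root  root  4096 Dec  5 22:03 ..
drwxr-xr-x  2 agent agent 4096 Dec  5 22:03 pics
{'time_s': 0.0, 'qpos': array([67.7302, 18.438 , -4.0155, 83.176 ,  1.2962, 78.5397, -3.2594]), 'joint_velocities': array([-0.0184,  0.0099, -0.0947, -0.0688,  0.0674,  0.0025,  0.0159]), 'effort': array([ -0.    , -49.1296,  -0.4039, -31.2527,  -0.0638,   0.0438,
         0.0002]), 'tool_pos': array([ 0.2545, -0.5975,  0.1969]), 'tool_rot': array([-90.007 ,   0.1084, -66.9196]), 'force': array([ 0.3889, -0.1491,  0.0477]), 'wrist_torque': array([0.026 , 0.0077, 0.0187]), 'grip_width': 0.08722203438436693}
scene {'fx': 357.51691017662597, 'fy': 357.51691017662597, 'cx': 256.8750461371338, 'cy': 193.80721715721813, 'R': array([[ 0.5787,  0.8155, -0.001 ],
       [ 0.6244, -0.4438, -0.6428],
       [-0.5247,  0.3714, -0.766 ]]), 't': array([-0.3203, -0.2761,  1.501 ])}
side {'fx': 408.7865400515337, 'fy': 408.7865400515337, 'cx': 251.18887197790738, 'cy': 194.47281970007546, 'R': array([[-0.9808, -0.195 ,  0.0029],
       [-0.1128,  0.5551, -0.8241],
       [ 0.159 , -0.8086, -0.5665]]), 't': array([0.5058, 0.1397, 1.6383])}
wrist {'fx': 306.9365550937828, 'fy': 306.9365550937828, 'cx': 254.63805647238004, 'cy': 197.597859588468, 'hand_eye': array([[ 1.    ,  0.0003,  0.001 ,  0.0003],
       [-0.0009, -0.2743,  0.9616, -0.188 ],
       [ 0.0006, -0.9616, -0.2743,  0.0739],
       [ 0.    ,  0.    ,  0.    ,  1.    ]])}
0.15
```

View images.

View pics/scene_0.png

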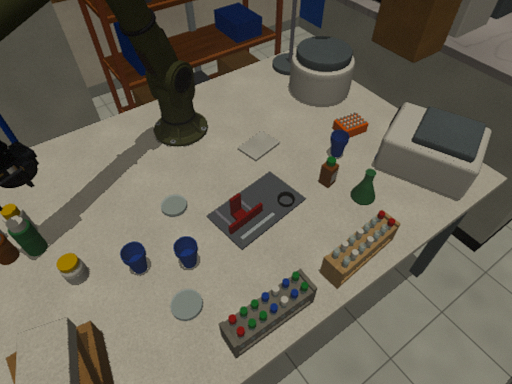

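View pics/side_0.png

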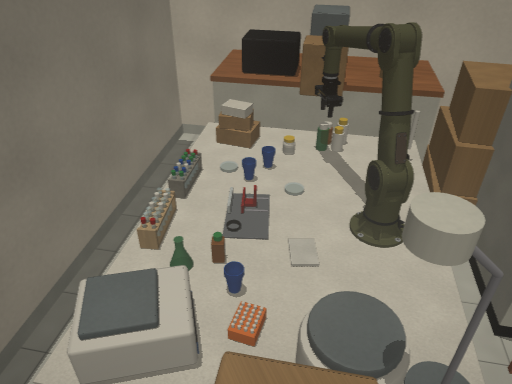

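View pics/wrist_0.png

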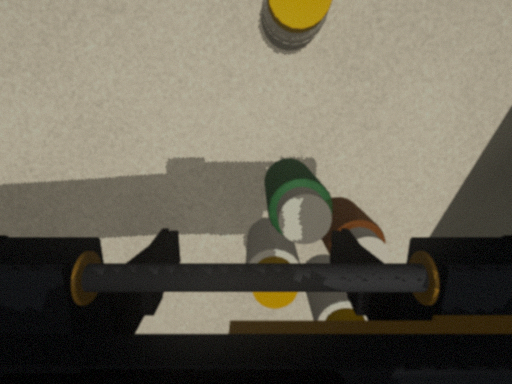

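```bash
cat > h.py <<'E'
from cell import env
import cv2, numpy as np
from scipy.spatial.transform import Rotation as Ro
np.set_printoptions(precision=4,suppress=True)
def T(o=None):
    o=o or env.get_obs()
    return np.array(o["tool_pos"]), Ro.from_euler('xyz',o["tool_rot"],degrees=True).as_matrix()
def cam(name,pose=None):
    c=env.get_calibration(name); K=np.array([[c["fx"],0,c["cx"]],[0,c["fy"],c["cy"]],[0,0,1]])
    if name!="wrist": return K,c["R"],np.array(c["t"])
    p,R=pose; H=c["hand_eye"]; Rc=R@H[:3,:3]; tc=R@H[:3,3]+p   # cam->world
    return K,Rc.T,-Rc.T@tc
def proj(C,X):
    K,R,t=C; X=np.atleast_2d(X); x=(X@R.T+t)@K.T; return x[:,:2]/x[:,2:]
def ray(C,uv):
    K,R,t=C; d=R.T@np.linalg.solve(K,[uv[0],uv[1],1.]); return -R.T@t,d/np.linalg.norm(d)
def onz(C,uv,z):
    o,d=ray(C,uv); return o+d*(z-o[2])/d[2]
def tri(Cs,uvs):
    A=np.zeros((3,3));b=np.zeros(3)
    for C,u in zip(Cs,uvs):
        o,d=ray(C,u);P=np.eye(3)-np.outer(d,d);A+=P;b+=P@o
    X=np.linalg.solve(A,b)
    e=[np.linalg.norm((np.eye(3)-np.outer(d,d))@(X-o)) for o,d in [ray(C,u) for C,u in zip(Cs,uvs)]]
    return X,max(e)
def look(name,fn):
    p=T(); im=env.read_camera(name); cv2.imwrite(f"pics/{fn}.png",im[:,:,::-1]); return im,(cam(name,p) if name=="wrist" else cam(name))
E
python3 - <<'E'
from h import *
import pickle
out={}
for c in ["scene","side"]:
    C=cam(c)
    for l in ["cup1_mid","bottle1_mid","caddy","jaw","seat","petri1","flask","jar","tipbox"]:
        r=env.outline_of(c,l); 
        for q in r:
            m=q["mask"]; ys,xs=np.nonzero(m)
            zz={"cup1_mid":.0475,"bottle1_mid":.058,"caddy":.008,"jaw":.05}.get(l,.03)
            out.setdefault((c,l),[]).append(q)
            print(c,l,round(q["p"],2),np.round(q["xy"],1),m.sum(),xs.min() if len(xs) else 0,xs.max() if len(xs) else 0,ys.min() if len(xs) else 0,ys.max() if len(xs) else 0, onz(C,q["xy"],zz))
pickle.dump(out,open("o0.pkl","wb"))
print(env.get_obs()["time_s"])
E
```

```text
scene cup1_mid 0.69 [337.6 139.4] 353 331 347 129 155 [0.4689 0.4431 0.0475]
scene bottle1_mid 0.57 [327.5 171.1] 423 318 337 156 186 [0.5782 0.2877 0.058 ]
scene caddy 0.79 [255.1 206.5] 3763 207 304 172 248 [0.5277 0.0109 0.008 ]
scene caddy 0.58 [184.6 303.9] 848 169 202 288 320 [ 0.6957 -0.3488  0.008 ]
scene caddy 0.28 [352.5 125.8] 599 332 367 110 136 [0.4138 0.5901 0.008 ]
scene caddy 0.21 [186.1 251.1] 594 172 196 236 267 [ 0.547  -0.2647  0.008 ]
scene jaw 0.84 [236.7 208.7] 585 229 261 194 233 [ 0.5273 -0.0618  0.05  ]
scene seat 0.67 [254.  209.8] 3780 207 303 171 248 [ 0.551  -0.0098  0.03  ]
scene petri1 0.93 [173.9 204.1] 498 160 186 194 216 [ 0.3754 -0.2153  0.03  ]
scene petri1 0.86 [183.1 307.1] 858 170 202 288 320 [ 0.7117 -0.358   0.03  ]
scene flask 0.86 [364.4 189. ] 569 351 374 169 204 [0.6989 0.3554 0.03  ]
scene jar 0.93 [ 74.5 268.8] 755 56 88 253 284 [ 0.4245 -0.5628  0.03  ]
scene tipbox 0.93 [351.6 124.9] 562 333 367 112 136 [0.4243 0.5682 0.03  ]
side cup1_mid 0.74 [234.4 277.1] 514 224 244 261 292 [0.4907 0.4123 0.0475]
side cup1_mid 0.52 [246.5 203.3] 2
[... 165 characters left out ...]
 184 239 [0.5323 0.0229 0.008 ]
side jaw 0.74 [247.4 202.1] 265 240 257 185 211 [ 0.5343 -0.0116  0.05  ]
side seat 0.7 [244.8 214.8] 1941 223 269 187 239 [0.5324 0.0503 0.03  ]
side petri1 0.71 [230.2 165.2] 201 220 238 160 172 [ 0.6848 -0.325   0.03  ]
side petri1 0.62 [293.2 188.3] 210 285 303 182 194 [ 0.3608 -0.1835  0.03  ]
side flask 0.71 [180.6 255.7] 381 171 191 236 267 [0.7078 0.3321 0.03  ]
side jar 0.68 [288.1 144.8] 200 283 294 136 154 [ 0.4341 -0.594   0.03  ]
side jar 0.63 [242.2 213.6] 1945 224 269 189 239 [0.5445 0.0445 0.03  ]
side jar 0.2 [232.9 276.7] 492 224 245 262 292 [0.5003 0.3951 0.03  ]
side tipbox 0.95 [244.9 322.7] 1195 228 266 302 345 [0.4214 0.5715 0.03  ]
1.05
```

```bash
python3 - <<'E'
import cv2,numpy as np
s=cv2.imread("pics/scene_0.png"); d=cv2.imread("pics/side_0.png")
a=cv2.resize(s[160:260,110:310],None,fx=4,fy=4,interpolation=cv2.INTER_CUBIC); cv2.imwrite("pics/z1.png",a)
b=cv2.resize(d[130:300,160:310],None,fx=3.5,fy=3.5,interpolation=cv2.INTER_CUBIC); cv2.imwrite("pics/z2.png",b)
c=cv2.resize(s[100:210,300:410],None,fx=5,fy=5,interpolation=cv2.INTER_CUBIC); cv2.imwrite("pics/z3.png",c)
E
```

```text
(no output)
```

View pics/z1.png

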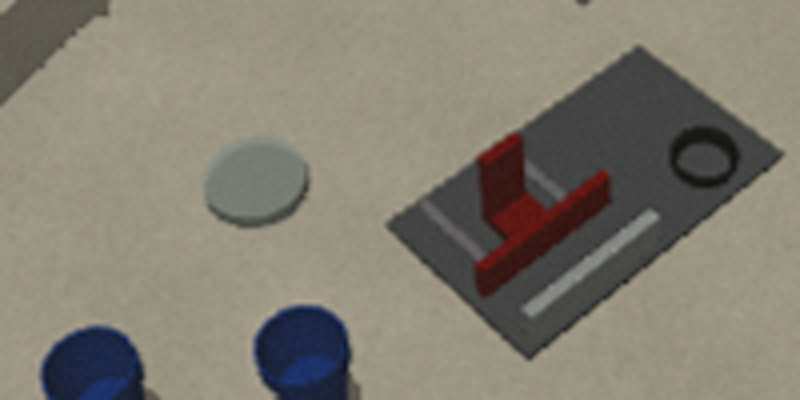

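View pics/z2.png

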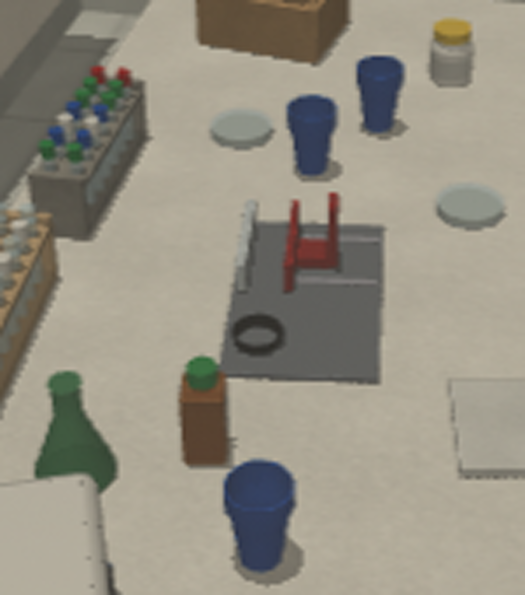

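View pics/z3.png

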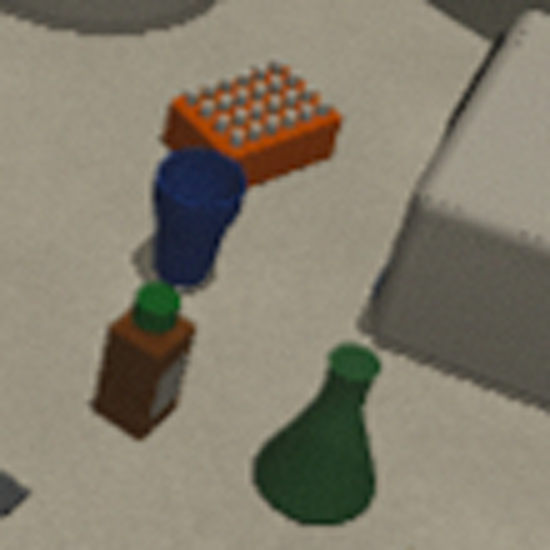

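```bash
python3 - <<'E'
from h import *
s=cv2.imread("pics/scene_0.png"); d=cv2.imread("pics/side_0.png")
C=cam("scene");D=cam("side")
for z in [0,.05,.09,.2]:
    X=onz(C,(376,157),z); print(X,proj(D,X),np.hypot(X[0],X[1]))
print("cams",ray(C,(0,0))[0],ray(D,(0,0))[0])
a=cv2.resize(s[130:190,340:420],None,fx=8,fy=8,interpolation=cv2.INTER_NEAREST); cv2.imwrite("pics/z4.png",a)
b=cv2.resize(d[230:384,60:260],None,fx=3.5,fy=3.5,interpolation=cv2.INTER_CUBIC); cv2.imwrite("pics/z5.png",b)
for im,n in((s,"scene"),(d,"side")):
    hsv=cv2.cvtColor(im,cv2.COLOR_BGR2HSV); m=cv2.inRange(hsv,(108,140,40),(130,255,255))
    k,l,st,ce=cv2.connectedComponentsWithStats(m)
    for i in range(1,k):
        if st[i,4]>4: print(n,st[i],ce[i])
E
```

```text
[0.5954 0.5375 0.    ] [[193.6049 311.2522]] 0.8021003161629107
[0.6236 0.4883 0.05  ] [[188.7032 287.5351]] 0.7920775058706563
[0.6463 0.449  0.09  ] [[184.8667 268.9719]] 0.7869181994629938
[0.7085 0.3408 0.2   ] [[174.6867 219.7158]] 0.7861842065995781
cams [ 1.1452 -0.4187  0.972 ] [0.2513 1.3458 1.0417]
scene [300   0  25  28 497] [312.2052  10.8793]
scene [ 215    3   47   40 1305] [237.8291  22.0682]
scene [114  22  31  54 491] [128.9674  50.9572]
scene [  0 117  17  26 149] [  6.9128 130.4362]
scene [332 131  17  21 175] [339.84   137.7086]
scene [333 154   8   3  10] [336.3 155.2]
scene [174 237  23  24 357] [185.5462 247.2689]
scene [121 242  24  25 337] [133.1068 252.5104]
scene [183 261   4   4   6] [184.3333 262.6667]
scene [186 266   5   2   5] [188.  266.8]
scene [132 268   5   5   6] [134.3333 270.1667]
scene [283 279   6   9  45] [285.4889 282.6   ]
scene [291 289   7   9  50] [294.08 293.08]
scene [262 293   7   9  52] [264.9808 296.5769]
scene [271 304   7   9  49] [273.4898 307.8163]
side [180 159   3   2   5] [180.8 159.4]
side [187 160   3   2   5] [187.8 160.4]
```

View pics/z4.png

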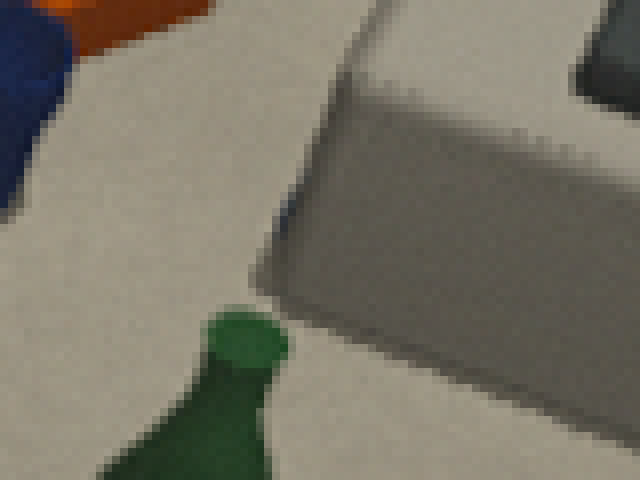

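View pics/z5.png

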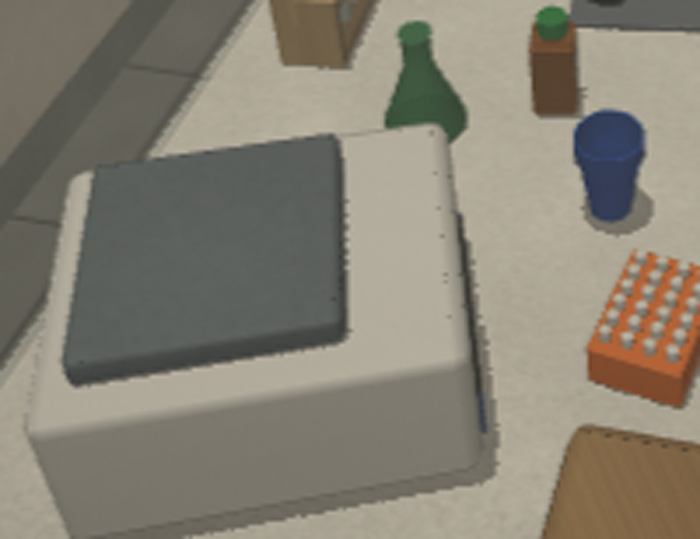

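```bash
python3 - <<'E'
from h import *
import pickle
C=cam("scene");D=cam("side")
o=pickle.load(open("o0.pkl","rb"))
from scipy.optimize import least_squares
cor=[np.array(p) for p in [(207,216),(269,172),(305,199),(242,249)]]
W=np.array([onz(C,p,.008) for p in cor]);print(W, [np.linalg.norm(W[i]-W[i-1]) for i in range(4)])
# side corners from z2: /3.5 + (160,130)
cs=[(258,225),(384,227),(380,382),(222,376)]
Ws=np.array([onz(D,(u/3.5+160,v/3.5+130),.008) for u,v in cs]);print(Ws,[np.linalg.norm(Ws[i]-Ws[i-1]) for i in range(4)])
# caddy fit
mod=np.array([[-110,-150],[-110,150],[70,150],[70,-150]])/1000  # order: scene corners
def pts(p):
    c,s=np.cos(p[2]),np.sin(p[2]);R=np.array([[c,-s],[s,c]]);return np.c_[mod@R.T+p[:2],np.full(4,.008)]
sc=np.array(cor); sd=np.array([(u/3.5+160,v/3.5+130) for u,v in cs])[[1,2,3,0]]
f=lambda p:np.r_[(proj(C,pts(p))-sc).ravel(),(proj(D,pts(p))-sd).ravel()]
r=least_squares(f,[.52,0,0.05]);print(r.x[:2],np.degrees(r.x[2]),r.fun)
p=r.x;c,s=np.cos(p[2]),np.sin(p[2]);R=np.array([[c,-s],[s,c]])
print("bay",R@[.03,-.07]+p[:2],"seat",R@[.03,.09]+p[:2])
# cups: rim ellipse centers (scene) & side
print("cupB",tri([C,D],[(110+303/4,160+350/4),(160+313/3.5,130+108/3.5)]))
print("cupC",tri([C,D],[(110+93/4,160+372/4),(160+382/3.5,130+68/3.5)]))
print("cupA",tri([C,D],[(300+200/5,100+180/5),(160+260/3.5,130+485/3.5)]))
print("bottle cap",tri([C,D],[(300+157/5,100+297/5),(160+203/3.5,130+365/3.5)]))
print("fin top",tri([C,D],[(110+498/4,160+147/4),(160+335/3.5,130+198/3.5)]))
E
```

```text
[[ 0.4674 -0.1435  0.008 ]
 [ 0.4249  0.1464  0.008 ]
 [ 0.6012  0.1714  0.008 ]
 [ 0.6412 -0.1191  0.008 ]] [np.float64(0.17559792195043034), np.float64(0.2929948348201658), np.float64(0.1779931453619362), np.float64(0.29322179601607173)]
[[ 0.6183 -0.1156  0.008 ]
 [ 0.46   -0.1432  0.008 ]
 [ 0.4167  0.1549  0.008 ]
 [ 0.5896  0.1796  0.008 ]] [np.float64(0.2965924702733365), np.float64(0.16068974293780375), np.float64(0.3012347719017631), np.float64(0.1746811724518119)]
[0.5476 0.0185] 7.9196432172699796 [-1.6508 -1.3271  0.0811 -1.7216  0.2677 -1.5679 -0.9987 -0.6038  0.2136
 -0.234  -0.2183 -0.5412 -1.4895 -0.6934 -3.9558 -1.0784]
bay [ 0.587  -0.0467] seat [0.5649 0.1118]
cupB (array([ 0.5829, -0.2748,  0.0916]), np.float64(0.004507698632818023))
cupC (array([ 0.5113, -0.4046,  0.0903]), np.float64(0.005054368625016118))
cupA (array([0.4909, 0.4203, 0.0931]), np.float64(0.0026941228146059064))
bottle cap (array([0.5789, 0.2905, 0.116 ]), np.float64(0.002302928863720243))
fin top (array([ 0.5115, -0.0603,  0.0972]), np.float64(0.003127742268090591))
```

```bash
cat >> h.py <<'E'
def plan(pos,yaw,o=None):
    """total tool-axes shift (mm, in current axes) and rotvec (deg) to straight-down pose with TCP pos, yaw"""
    p,R=T(o); Rt=Ro.from_euler('xyz',[-90,0,yaw],degrees=True).as_matrix()
    sh=R.T@(np.array(pos)-p)*1000; rv=Ro.from_matrix(R.T@Rt).as_rotvec(degrees=True)
    print("at",p,"shift mm",sh.round(1),"turn",rv.round(2),"rows>=",max(np.linalg.norm(sh)/50,np.linalg.norm(rv)/8.59).round(1),"| shift in target axes",(Rt.T@(np.array(pos)-p)*1000).round(1))
E
python3 - <<'E'
from h import *
plan([.54,0,.27],8)
E
```

```text
at [ 0.2548 -0.598   0.198 ] shift mm [-438.3  -72.1  496.8] turn [  0.   -74.92   0.  ] rows>= 13.3 | shift in target axes [365.6 -72.  552.5]
```

Request:
carry_out:
  targets:
    - [[-31,-10,35],[0,0,0]]
    - [[-31,-10,35],[0,0,0]]
    - [[-31,-10,35],[0,0,0]]
    - [[-31,-10,35],[0,0,0]]
    - [[-31,-10,35],[0,0,0]]
    - [[-31,-10,35],[0,0,0]]
    - [[-31,-10,35],[0,0,0]]
    - [[-31,0,35],[0,0,0]]
    - [[-31,0,35],[0,0,0]]
    - [[-31,0,35],[0,0,0]]
    - [[-31,0,35],[0,0,0]]
    - [[-31,0,35],[0,0,0]]
  jaw: 1
  squeeze: 20

```text
time_s: 2.25
tool_pos: [0.4959, -0.0894, 0.2684]
tool_rot: [-90.0, -0.1, -66.9]
force: [0.3, -0.2, 0.6]
grip_width: 0.0871
```

Request:
carry_out:
  targets:
    - [[-33,0,38],[0,0,0]]
    - [[-33,0,38],[0,0,0]]
    - [[0,0,0],[0,-8.5,0]]
    - [[0,0,0],[0,-8.5,0]]
    - [[0,0,0],[0,-8.5,0]]
    - [[0,0,0],[0,-8.5,0]]
    - [[0,0,0],[0,-8.5,0]]
    - [[0,0,0],[0,-8.5,0]]
    - [[0,0,0],[0,-8.5,0]]
    - [[0,0,0],[0,-8.5,0]]
    - [[0,0,0],[0,-7,0]]
    - [[0,0,0],[0,0,0]]

```text
time_s: 3.45
tool_pos: [0.5391, -0.0012, 0.268]
tool_rot: [-90.0, -0.0, 8.1]
force: [-0.6, 0.6, 0.2]
grip_width: 0.0869
```

Tracking is accurate. Look from above the caddy.

```bash
python3 - <<'E'
from h import *
im,C=look("wrist","w1")
print(T())
# predicted features
p=[.5476,.0185,np.radians(7.92)];c,s=np.cos(p[2]),np.sin(p[2])
def W(x,y,z):return [p[0]+c*x-s*y,p[1]+s*x+c*y,z]
for n,q in dict(seat=(.03,.09,.008),bay=(.03,-.07,.008),c1=(-.11,-.15,.008),c2=(-.11,.15,.008),c3=(.07,.15,.008),c4=(.07,-.15,.008)).items(): print(n,proj(C,W(*q)))
E
```

```text
(array([ 0.5391, -0.0013,  0.268 ]), array([[ 0.9905,  0.0002, -0.1378],
       [ 0.1378, -0.0002,  0.9905],
       [ 0.0002, -1.    , -0.0002]]))
seat [[285.5737  84.1799]]
bay [[282.2633 196.3528]]
c1 [[192.6541 244.553 ]]
c2 [[180.8338  35.3914]]
c3 [[317.3176  35.9474]]
c4 [[306.0149 244.9201]]
```

View pics/w1.png

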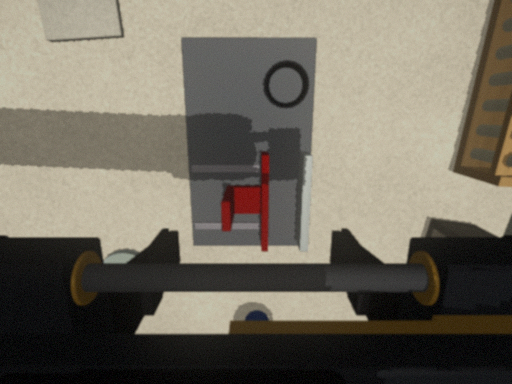

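```bash
python3 - <<'E'
from h import *
a=cv2.imread("pics/w1.png")[25:260,165:335]
cv2.imwrite("pics/w1z.png",cv2.resize(a,None,fx=2.5,fy=2.5,interpolation=cv2.INTER_CUBIC)[:,:])
cv2.imwrite("pics/w1zb.png",cv2.resize(a[110:230,20:160],None,fx=5,fy=5,interpolation=cv2.INTER_CUBIC))
E
```

```text
(no output)
```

View pics/w1z.png

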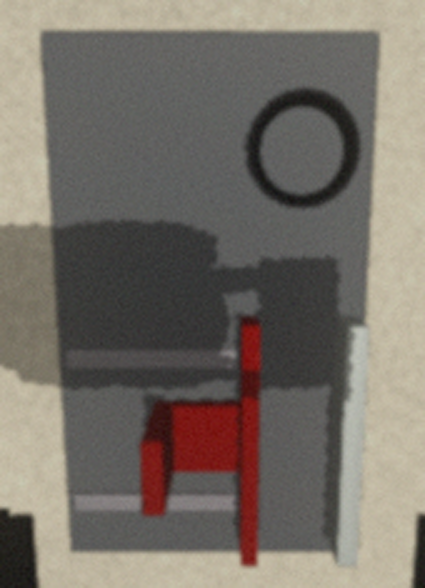

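View pics/w1zb.png

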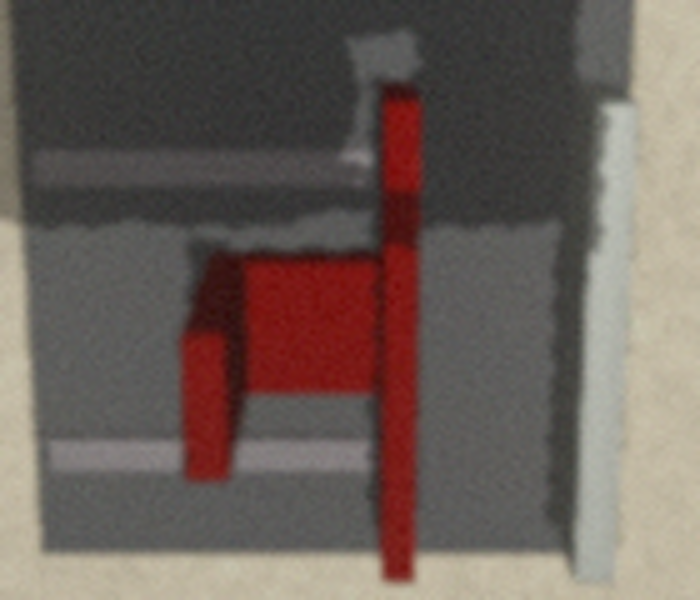

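```bash
cat > cad.py <<'E'
from h import *
from scipy.optimize import least_squares
pose=(np.array([.5391,-.0013,.268]),Ro.from_euler('xyz',[-90,0,8.0],degrees=True).as_matrix())
E
python3 - <<'E'
from cad import *
import pickle
o=dict(tool_pos=[.5391,-.0013,.268],tool_rot=[-90.0,-0.0,7.92])
R1=np.array([[0.9905,0.0002,-0.1378],[0.1378,-0.0002,0.9905],[0.0002,-1.,-0.0002]])
Cw=cam("wrist",(np.array(o["tool_pos"]),R1))
def Wd(p,q):
    c,s=np.cos(p[2]),np.sin(p[2]);q=np.atleast_2d(q);return np.c_[p[0]+c*q[:,0]-s*q[:,1],p[1]+s*q[:,0]+c*q[:,1],q[:,2]]
z=lambda u,v:(165+u/2.5-.3,25+v/2.5-.3)
zb=lambda u,v:(185+u/5-.4,135+v/5-.4)
M=np.array([[-.11,.15,.008],[.07,.15,.008],[-.11,-.15,.008],[.03,.09,.022]])
P=np.array([z(41,31),z(379,33),z(71,550),z(303,148)])
f=lambda p:(proj(Cw,Wd(p,M))-P).ravel()
r=least_squares(f,[.5476,.0185,.138]);p=r.x;print(p[:2],np.degrees(p[2]),r.fun.round(2))
bay=Wd(p,[.03,-.07,.008])[0];seat=Wd(p,[.03,.09,.008])[0];print("bay",bay,"seat",seat)
fin=onz(Cw,zb(206.5,406),.095);c,s=np.cos(p[2]),np.sin(p[2])
d=fin-bay;print("fin",fin,"in bay axes",c*d[0]+s*d[1],-s*d[0]+c*d[1])
for n,u in dict(jawtop1=(400,95),jawtop2=(399,580),jr1=(416,95),jr2=(413,580)).items():
    X=onz(Cw,zb(*u),.048);d=X-bay;print(n,c*d[0]+s*d[1],-s*d[0]+c*d[1])
for n,u in dict(fL1=(610,100),fL2=(577,580),fR1=(632,100),fR2=(612,580)).items():
    X=onz(Cw,zb(*u),.048);d=X-bay;print(n,c*d[0]+s*d[1],-s*d[0]+c*d[1])
Cs,Ds=cam("scene"),cam("side")
print("fin tri",tri([Cw,Cs,Ds],[zb(206.5,406),(110+498/4,160+147/4),(160+335/3.5,130+198/3.5)]))
print("seat tri",tri([Cw,Cs,Ds],[z(303,148),(110+704/4,160+157/4),(160+258/3.5,130+333/3.5)]))
E
```

```text
[0.5477 0.0169] 7.847552315248941 [-0.59 -0.28  0.56 -0.79 -0.39  0.85  0.35  0.6 ]
bay [ 0.5869 -0.0484  0.008 ] seat [0.5651 0.1101 0.008 ]
fin [ 0.5101 -0.0582  0.095 ] in bay axes -0.07749355854745621 0.0007060072021121619
jawtop1 -0.028622395819993922 0.0716751476543111
jawtop2 -0.027391032579724892 -0.06928839723335856
jr1 -0.024372544872651128 0.07168289772613749
jr2 -0.023318484778873855 -0.06928140626372
fL1 0.027223446010280414 0.0704487822627373
fL2 0.0243903788851403 -0.06919950882907344
fR1 0.03307273408512182 0.07045944318757076
fR2 0.03457259598535675 -0.06918202994998314
fin tri (array([ 0.5108, -0.0591,  0.0968]), np.float64(0.0034445660728613537))
seat tri (array([0.5662, 0.1112, 0.017 ]), np.float64(0.0028710104740707126))
```

```bash
python3 - <<'E'
from h import *
plan([.5104,-.0585,.061],7.85)
E
```

```text
at [ 0.5391 -0.0013  0.268 ] shift mm [-36.3 207.  -52.7] turn [0.01 0.07 0.01] rows>= 4.3 | shift in target axes [-36.2 207.  -52.8]
```

Request:
carry_out:
  targets:
    - [[-18,0,-26],[0,0,0]]
    - [[-18,0,-27],[0,0,0]]
    - [[0,40,0],[0,0,0]]
    - [[0,40,0],[0,0,0]]
    - [[0,40,0],[0,0,0]]
    - [[0,40,0],[0,0,0]]
    - [[0,30,0],[0,0,0]]
    - [[0,17,0],[0,0,0]]
    - [[0,0,0],[0,0,0]]
  jaw: 1

```text
time_s: 4.4
tool_pos: [0.5085, -0.0585, 0.0584]
tool_rot: [-89.9, 0.3, 7.9]
force: [-1.0, 0.0, -0.2]
grip_width: 0.0871
```

Request:
carry_out:
  targets:
    - [[0,0,0],[0,0,0]]
    - [[0,0,0],[0,0,0]]
    - [[0,0,0],[0,0,0]]
    - [[0,0,0],[0,0,0]]
    - [[0,0,0],[0,0,0]]
    - [[0,0,0],[0,0,0]]
    - [[0,0,0],[0,0,0]]
    - [[0,0,0],[0,0,0]]
    - [[0,0,0],[0,0,0]]
  jaw: 0
  squeeze: 30

```text
time_s: 5.3
tool_pos: [0.5109, -0.0587, 0.0609]
tool_rot: [-90.0, 0.0, 8.1]
force: [-0.0, 0.5, 0.2]
grip_width: 0.0233
```

Request:
carry_out:
  targets:
    - [[0,0,0],[0,0,0]]
    - [[0,0,0],[0,0,0]]
    - [[0,0,0],[0,0,0]]
    - [[0,0,0],[0,0,0]]

```text
time_s: 5.7
tool_pos: [0.5109, -0.0587, 0.0609]
tool_rot: [-90.0, 0.0, 8.1]
force: [-0.7, 0.6, 0.9]
grip_width: 0.0119
```

Request:
carry_out:
  targets:
    - [[-5,0,0],[0,0,0]]
    - [[-5,0,0],[0,0,0]]
    - [[-5,0,0],[0,0,0]]
    - [[-5,0,0],[0,0,0]]
    - [[-5,0,0],[0,0,0]]
    - [[-5,0,0],[0,0,0]]
    - [[0,0,0],[0,0,0]]
    - [[0,0,0],[0,0,0]]

```text
time_s: 6.5
tool_pos: [0.4798, -0.0632, 0.0609]
tool_rot: [-90.0, 0.2, 8.1]
force: [-1.9, -0.4, 0.6]
grip_width: 0.0117
```

Request:
carry_out:
  targets:
    - [[-2,0,0],[0,0,0]]
    - [[-2,0,0],[0,0,0]]
    - [[-2,0,0],[0,0,0]]
    - [[-1,0,0],[0,0,0]]
    - [[0,0,0],[0,0,0]]

```text
time_s: 7.0
tool_pos: [0.4741, -0.064, 0.0609]
tool_rot: [-90.0, 0.0, 8.1]
force: [2.1, 0.7, -4.0]
grip_width: 0.0116
```

Request:
carry_out:
  targets:
    - [[-1.5,0,0],[0,0,0]]
    - [[-1.5,0,0],[0,0,0]]
    - [[0,0,0],[0,0,0]]

```text
time_s: 7.3
tool_pos: [0.4732, -0.064, 0.061]
tool_rot: [-90.0, -0.3, 8.1]
force: [8.4, -0.4, -9.6]
grip_width: 0.0118
```

Request:
carry_out:
  targets:
    - [[-1.5,0,0],[0,0,0]]
    - [[-1,0,0],[0,0,0]]
    - [[0,0,0],[0,0,0]]

```text
time_s: 7.6
tool_pos: [0.4733, -0.064, 0.061]
tool_rot: [-90.0, -0.6, 8.1]
force: [15.7, 1.4, -17.7]
grip_width: 0.0116
```

Request:
carry_out:
  targets:
    - [[0,0,0],[0,0,0]]
    - [[0,0,0],[0,0,0]]
    - [[0,0,0],[0,0,0]]
    - [[0,0,0],[0,0,0]]
    - [[0,-20,0],[0,0,0]]
    - [[0,-40,0],[0,0,0]]
    - [[0,-45,0],[0,0,0]]
    - [[0,-45,0],[0,0,0]]
    - [[0,-45,0],[0,0,0]]
    - [[0,0,0],[0,0,0]]
  jaw: 1

```text
time_s: 8.6
tool_pos: [0.4719, -0.0651, 0.2623]
tool_rot: [-90.3, -0.5, 8.1]
force: [1.0, 0.8, -0.6]
grip_width: 0.0823
```

Request:
carry_out:
  targets:
    - [[19,-2,40],[0,0,0]]
    - [[19,-2,40],[0,0,0]]
    - [[19,-2,40],[0,0,0]]
    - [[19,-2,40],[0,0,0]]
    - [[19,-2,40],[0,0,0]]
    - [[19,0,40],[0,0,0]]
    - [[19,0,40],[0,0,0]]
    - [[17,0,30],[0,0,0]]
    - [[0,0,0],[0,0,0]]

```text
time_s: 9.5
tool_pos: [0.572, 0.269, 0.2639]
tool_rot: [-89.8, 0.2, 8.5]
force: [-1.1, 0.1, -0.6]
grip_width: 0.0868
```

```bash
python3 - <<'E'
from h import *
im,C=look("wrist","w2"); print(T()[0],env.get_obs()["tool_rot"]); s,Cs=look("scene","s2");d,Ds=look("side","d2")
r=env.outline_of("wrist","bottle1_mid")
for q in r: print(q["p"],q["xy"],q["mask"].sum())
cv2.imwrite("pics/s2z.png",cv2.resize(s[150:260,190:360,::-1],None,fx=4,fy=4,interpolation=cv2.INTER_CUBIC))
E
```

```text
[0.5723 0.2659 0.2642] [-89.9318   0.2005   8.3709]
0.8 [262.9, 157.0] 1565
```

View pics/w2.png

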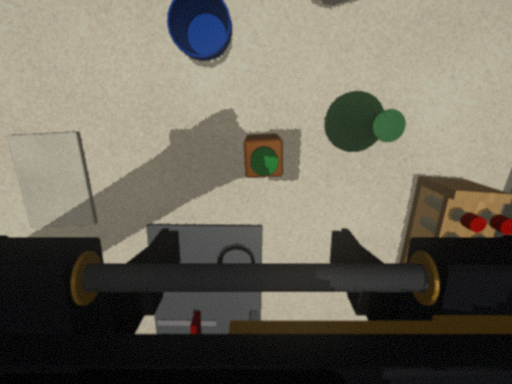

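View pics/s2z.png

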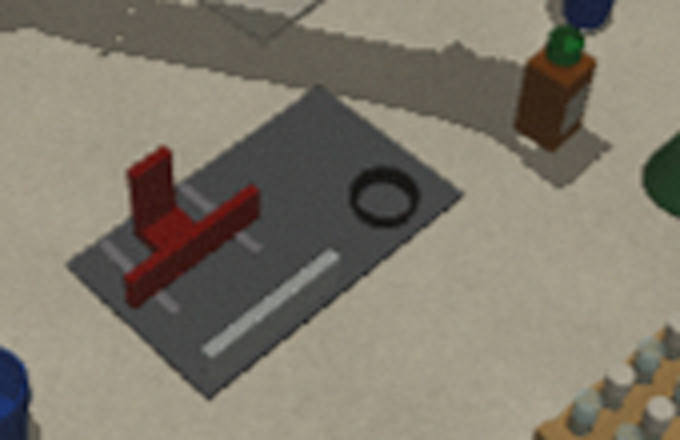

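```bash
python3 - <<'E'
import cv2
a=cv2.imread("pics/w2.png")[120:195,225:305]
cv2.imwrite("pics/w2z.png",cv2.resize(a,None,fx=8,fy=8,interpolation=cv2.INTER_CUBIC))
E
```

```text
(no output)
```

View pics/w2z.png

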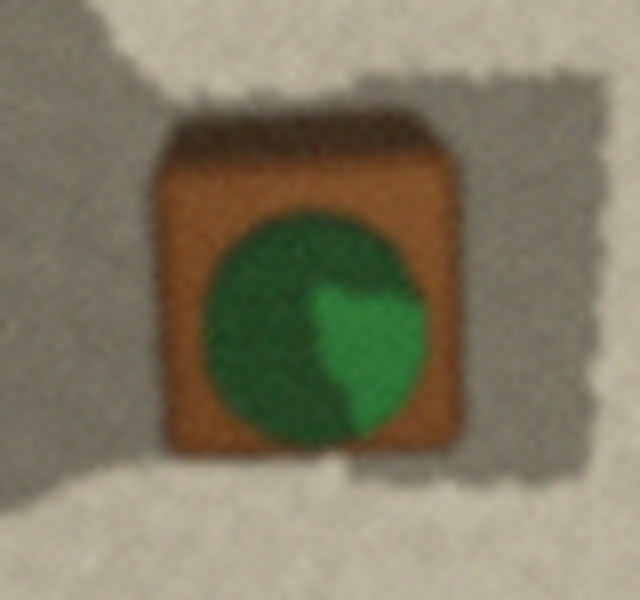

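```bash
python3 - <<'E'
from h import *
o=dict(tool_pos=[.5723,.2659,.2642],tool_rot=[-89.93,.2,8.37])
C=cam("wrist",T(o)); z=lambda u,v:(225+u/8-.44,120+v/8-.44)
q=[(155,165),(460,155),(462,447),(172,455)]
X=np.array([onz(C,z(*a),.09) for a in q]);print(X,X.mean(0))
for i in range(4):
    d=X[i]-X[i-1];print(np.linalg.norm(d),np.degrees(np.arctan2(d[1],d[0])))
cap=onz(C,z(316,328),.116);print("cap",cap)
Cs,Ds=cam("scene"),cam("side")
print(tri([C,Cs,Ds],[z(316,328),(300+157/5,100+297/5),(160+203/3.5,130+365/3.5)]))
plan([X.mean(0)[0],X.mean(0)[1],.056],8)
E
```

```text
[[0.5525 0.304  0.09  ]
 [0.5962 0.312  0.09  ]
 [0.6038 0.2694 0.09  ]
 [0.5609 0.2618 0.09  ]] [0.5784 0.2868 0.09  ]
0.04312306439853864 101.25741950142341
0.04439815707043376 10.2751038141289
0.04328356183236439 -79.79716269252577
0.04360458973262188 -169.94407024377693
cap [0.5781 0.2879 0.116 ]
(array([0.5788, 0.2893, 0.1161]), np.float64(0.003042246631233939))
at [0.5738 0.2615 0.2654] shift mm [  8.2 209.4  24.8] turn [ 0.1  -0.01 -0.05] rows>= 4.2 | shift in target axes [  8.1 209.4  24.4]
```

Request:
carry_out:
  targets:
    - [[8,20,25],[0,-2.2,0]]
    - [[0,40,0],[0,0,0]]
    - [[0,40,0],[0,0,0]]
    - [[0,40,0],[0,0,0]]
    - [[0,40,0],[0,0,0]]
    - [[0,20,0],[0,0,0]]
    - [[0,9,0],[0,0,0]]
    - [[0,0,0],[0,0,0]]
    - [[0,0,0],[0,0,0]]
    - [[0,0,0],[0,0,0]]
  jaw: 1

```text
time_s: 10.7
tool_pos: [0.5794, 0.2895, 0.0589]
tool_rot: [-90.0, -0.2, 10.2]
force: [-0.0, -0.4, -0.3]
grip_width: 0.087
```

```bash
python3 - <<'E'
from h import *
plan([.5784,.287,.056],10.3)
im,C=look("wrist","w3"); 
cv2.imwrite("pics/w3z.png",cv2.resize(im[60:330,100:420,::-1],None,fx=2,fy=2))
E
```

```text
at [0.5794 0.2895 0.0589] shift mm [-1.4  2.9 -2.3] turn [-0.03 -0.06  0.18] rows>= 0.1 | shift in target axes [-1.4  2.9 -2.3]
```

View pics/w3z.png

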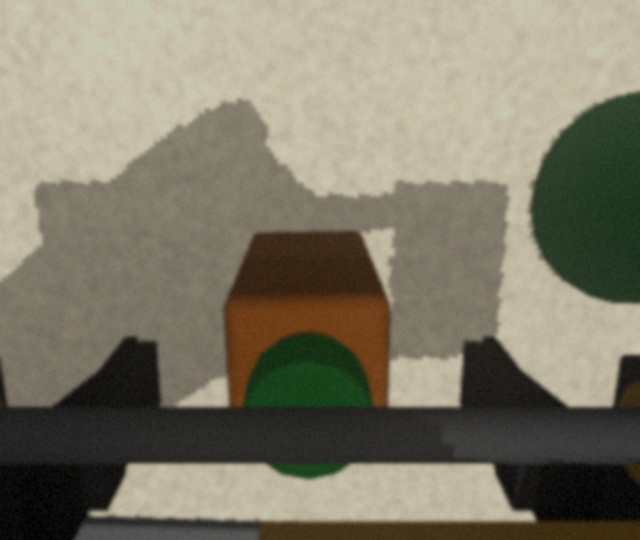

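Request:
carry_out:
  targets:
    - [[-1,3,-2],[0,0,0]]
    - [[0,0,0],[0,0,0]]
    - [[0,0,0],[0,0,0]]
    - [[0,0,0],[0,0,0]]
    - [[0,0,0],[0,0,0]]
    - [[0,0,0],[0,0,0]]
    - [[0,0,0],[0,0,0]]
    - [[0,0,0],[0,0,0]]
    - [[0,0,0],[0,0,0]]
  jaw: 0
  squeeze: 25

```text
time_s: 11.65
tool_pos: [0.5779, 0.2871, 0.054]
tool_rot: [-90.0, -0.0, 10.3]
force: [0.4, 0.1, -0.2]
grip_width: 0.0455
```

Request:
carry_out:
  targets:
    - [[0,0,0],[0,0,0]]
    - [[0,0,0],[0,0,0]]
    - [[0,0,0],[0,0,0]]
    - [[0,-15,0],[0,0,0]]
    - [[0,-30,0],[0,0,0]]
    - [[0,-35,0],[0,0,0]]
    - [[0,-20,0],[0,0,0]]
    - [[0,0,0],[0,0,0]]

```text
time_s: 12.45
tool_pos: [0.5785, 0.2884, 0.1578]
tool_rot: [-89.9, -0.3, 10.3]
force: [0.7, 1.2, -3.0]
grip_width: 0.0461
```

```bash
python3 - <<'E'
from h import *
c,s=np.cos(np.radians(7.85)),np.sin(np.radians(7.85))
b=np.array([.5869-.004*c,-.0484-.004*s])   # 4 mm off fixed jaw
print(b,env.get_obs()["force"],env.get_obs()["grip_width"])
plan([b[0],b[1],.156],7.85)
im,C=look("wrist","w4")
E
```

```text
[ 0.5829 -0.0489] [ 0.7029  1.232  -2.9882] 0.04610076922139233
at [0.5785 0.2884 0.1578] shift mm [ -56.     1.  -332.7] turn [-0.08  2.45  0.27] rows>= 6.7 | shift in target axes [ -41.7    1.8 -334.8]
```

View pics/w4.png

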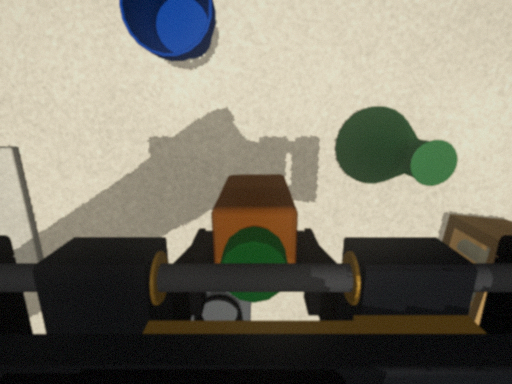

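Request:
carry_out:
  targets:
    - [[-7,0,-30],[0,0,0]]
    - [[-7,0,-42],[0,0,0]]
    - [[-7,0,-42],[0,0,0]]
    - [[-7,0,-42],[0,0,0]]
    - [[-7,0,-42],[0,0,0]]
    - [[-7,0,-42],[0,0,0]]
    - [[-7,0,-42],[0,0,0]]
    - [[-7,0,-36],[0,1.4,0]]
    - [[0,0,-15],[0,1,0]]
    - [[0,0,0],[0,0,0]]
    - [[0,0,0],[0,0,0]]
    - [[0,0,0],[0,0,0]]

```text
time_s: 13.7
tool_pos: [0.5811, -0.0478, 0.1535]
tool_rot: [-89.9, 0.0, 8.1]
force: [0.7, 0.0, -2.8]
grip_width: 0.0458
```

```bash
python3 - <<'E'
from h import *
print(env.get_obs()["force"],env.get_obs()["tool_rot"])
plan([.5829,-.0489,.156],7.85)
im,C=look("wrist","w5"); s,_=look("scene","s5"); d,_=look("side","d5")
a=cv2.resize(s[120:270,180:350,::-1],None,fx=2.35,fy=2.35,interpolation=cv2.INTER_CUBIC)
b=cv2.resize(d[100:250,180:350,::-1],None,fx=2.35,fy=2.35,interpolation=cv2.INTER_CUBIC)
cv2.imwrite("pics/sd5.png",np.hstack([a,b]))
E
```

```text
[ 0.6785  0.0161 -2.7657] [-89.9069   0.0425   8.0998]
at [ 0.5811 -0.0478  0.1535] shift mm [ 1.6 -2.5 -1.4] turn [-0.09  0.25 -0.04] rows>= 0.1 | shift in target axes [ 1.6 -2.5 -1.4]
```

View pics/w5.png

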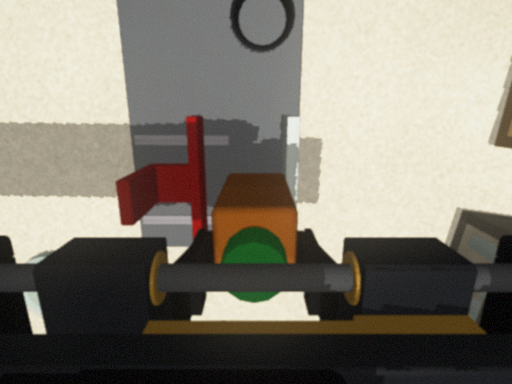

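View pics/sd5.png

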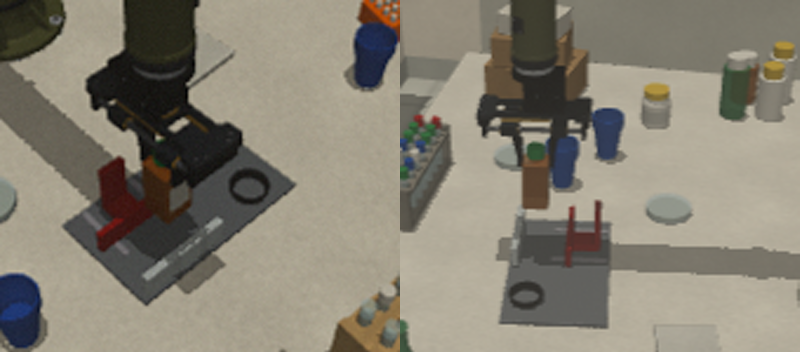

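Request:
carry_out:
  targets:
    - [[1,25,-1],[0,0.2,0]]
    - [[0,30,0],[0,0,0]]
    - [[0,20,0],[0,0,0]]
    - [[0,10,0],[0,0,0]]
    - [[0,3,0],[0,0,0]]
    - [[0,0,0],[0,0,0]]
    - [[0,0,0],[0,0,0]]

```text
time_s: 14.55
tool_pos: [0.5837, -0.0514, 0.0672]
tool_rot: [-90.0, -0.1, 7.7]
force: [0.6, -0.3, -2.8]
grip_width: 0.0458
```

Request:
carry_out:
  targets:
    - [[0,2,2],[0,0,0]]
    - [[0,1,0],[0,0,0]]
    - [[0,1,0],[0,0,0]]
    - [[0,0,0],[0,0,0]]

```text
time_s: 14.95
tool_pos: [0.5826, -0.0495, 0.0622]
tool_rot: [-90.0, -0.0, 7.7]
force: [1.1, -0.5, -2.6]
grip_width: 0.0457
```

Request:
carry_out:
  targets:
    - [[0,1,0],[0,0,0]]
    - [[0,0,0],[0,0,0]]
    - [[0,0,0],[0,0,0]]

```text
time_s: 15.25
tool_pos: [0.5827, -0.0493, 0.062]
tool_rot: [-90.0, -0.0, 7.7]
force: [-1.8, 1.2, 6.2]
grip_width: 0.0461
```

Request:
carry_out:
  targets:
    - [[0,0,0],[0,0,0]]
    - [[0,0,0],[0,0,0]]
    - [[0,0,0],[0,0,0]]
    - [[0,0,0],[0,0,0]]
    - [[0,0,0],[0,0,0]]
    - [[0,-10,0],[0,0,0]]
    - [[0,-30,0],[0,0,0]]
    - [[0,-40,0],[0,0,0]]
    - [[0,-40,0],[0,0,0]]
    - [[0,-20,-20],[0,0,0]]
    - [[0,0,0],[0,0,0]]
    - [[0,0,0],[0,0,0]]
  jaw: 1

```text
time_s: 16.45
tool_pos: [0.5851, -0.0696, 0.2013]
tool_rot: [-90.0, -0.0, 7.6]
force: [-1.2, 0.2, 0.3]
grip_width: 0.0868
```

```bash
python3 - <<'E'
from h import *
im,C=look("wrist","w6"); s,_=look("scene","s6"); d,_=look("side","d6")
a=cv2.resize(s[120:270,180:350,::-1],None,fx=2.35,fy=2.35,interpolation=cv2.INTER_CUBIC)
b=cv2.resize(d[100:250,180:350,::-1],None,fx=2.35,fy=2.35,interpolation=cv2.INTER_CUBIC)
cv2.imwrite("pics/sd6.png",np.hstack([a,b]))
c,s=np.cos(np.radians(7.85)),np.sin(np.radians(7.85))
f=np.array([.5869-.1150*c,-.0484-.1150*s]);print("fin",f)
plan([f[0],f[1],.061],7.85)
E
```

```text
fin [ 0.473  -0.0641]
at [ 0.5841 -0.0684  0.1997] shift mm [-109.2  138.9   19.1] turn [-0.06 -0.1  -0.13] rows>= 3.6 | shift in target axes [-109.5  138.7   19.5]
```

View pics/w6.png

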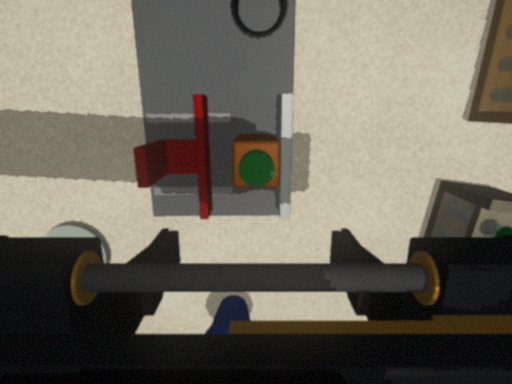

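View pics/sd6.png

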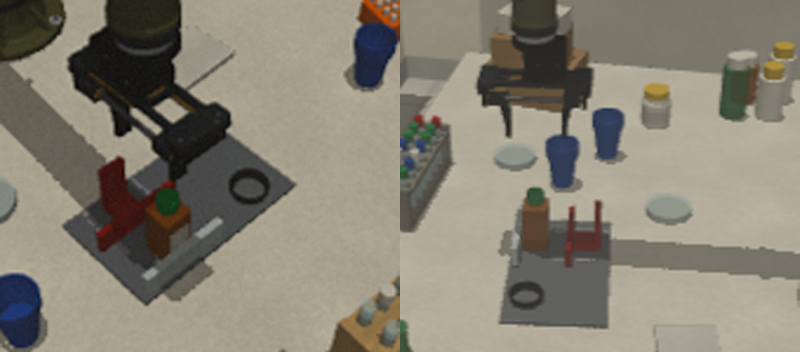

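Request:
carry_out:
  targets:
    - [[-36,0,6],[0,0,0]]
    - [[-36,0,7],[0,0,0]]
    - [[-37,0,7],[0,0,0]]
    - [[0,40,0],[0,0,0]]
    - [[0,40,0],[0,0,0]]
    - [[0,35,0],[0,0,0]]
    - [[0,15,0],[0,0,0]]
    - [[0,8,0],[0,0,0]]
    - [[0,0,0],[0,0,0]]
    - [[0,0,0],[0,0,0]]

```text
time_s: 17.6
tool_pos: [0.4755, -0.064, 0.064]
tool_rot: [-90.0, -0.1, 7.7]
force: [-0.1, 0.1, -1.2]
grip_width: 0.0871
```

Request:
carry_out:
  targets:
    - [[0,0,0],[0,0,0]]
    - [[0,0,0],[0,0,0]]
    - [[0,0,0],[0,0,0]]
    - [[0,0,0],[0,0,0]]
    - [[0,0,0],[0,0,0]]
    - [[0,0,0],[0,0,0]]
    - [[0,0,0],[0,0,0]]
    - [[0,0,0],[0,0,0]]
    - [[0,0,0],[0,0,0]]
    - [[0,0,0],[0,0,0]]
    - [[0,0,0],[0,0,0]]
    - [[0,0,0],[0,0,0]]
  jaw: 0
  squeeze: 30

```text
time_s: 18.8
tool_pos: [0.4739, -0.0642, 0.0629]
tool_rot: [-90.0, 0.1, 7.7]
force: [-2.0, 0.1, 2.2]
grip_width: 0.0112
```

Request:
carry_out:
  targets:
    - [[4,0,0],[0,0,0]]
    - [[4,0,0],[0,0,0]]
    - [[4,0,0],[0,0,0]]
    - [[4,0,0],[0,0,0]]
    - [[4,0,0],[0,0,0]]
    - [[4,0,0],[0,0,0]]
    - [[3,0,0],[0,0,0]]
    - [[2,0,0],[0,0,0]]
    - [[2,0,0],[0,0,0]]
    - [[0,0,0],[0,0,0]]
    - [[0,0,0],[0,0,0]]

```text
time_s: 19.9
tool_pos: [0.5055, -0.0597, 0.0629]
tool_rot: [-90.0, -0.1, 7.7]
force: [-0.9, 1.4, -0.3]
grip_width: 0.0112
```

Request:
carry_out:
  targets:
    - [[1,0,0],[0,0,0]]
    - [[1,0,0],[0,0,0]]
    - [[1,0,0],[0,0,0]]
    - [[1,0,0],[0,0,0]]
    - [[0,0,0],[0,0,0]]

```text
time_s: 20.4
tool_pos: [0.5085, -0.0593, 0.0628]
tool_rot: [-90.0, 0.1, 7.7]
force: [-5.2, 1.8, 3.5]
grip_width: 0.0116
```

Request:
carry_out:
  targets:
    - [[1,0,0],[0,0,0]]
    - [[1,0,0],[0,0,0]]
    - [[1,0,0],[0,0,0]]
    - [[0,0,0],[0,0,0]]

```text
time_s: 20.8
tool_pos: [0.5108, -0.059, 0.0628]
tool_rot: [-90.0, 0.2, 7.7]
force: [-6.1, 1.6, 5.8]
grip_width: 0.0114
```

Request:
carry_out:
  targets:
    - [[1,0,0],[0,0,0]]
    - [[1,0,0],[0,0,0]]
    - [[0,0,0],[0,0,0]]

```text
time_s: 21.1
tool_pos: [0.5107, -0.0591, 0.0628]
tool_rot: [-90.0, 0.4, 7.7]
force: [-13.0, 0.6, 11.2]
grip_width: 0.0114
```

Request:
carry_out:
  targets:
    - [[1,0,0],[0,0,0]]
    - [[0.5,0,0],[0,0,0]]
    - [[0,0,0],[0,0,0]]
    - [[0,0,0],[0,0,0]]

```text
time_s: 21.5
tool_pos: [0.5106, -0.059, 0.0628]
tool_rot: [-90.0, 0.6, 7.7]
force: [-17.1, 0.2, 15.6]
grip_width: 0.0116
```

Request:
carry_out:
  targets:
    - [[-2,0,0],[0,0,0]]
    - [[0,0,0],[0,0,0]]
    - [[0,0,0],[0,0,0]]
    - [[0,0,0],[0,0,0]]
    - [[0,0,0],[0,0,0]]
    - [[0,0,0],[0,0,0]]
    - [[0,-30,0],[0,0,0]]
    - [[0,-40,0],[0,0,0]]
    - [[0,-45,0],[0,0,0]]
    - [[0,-45,0],[0,0,0]]
    - [[0,0,0],[0,0,0]]
    - [[0,0,0],[0,0,0]]
  jaw: 1

```text
time_s: 22.7
tool_pos: [0.5142, -0.059, 0.2238]
tool_rot: [-90.1, -0.1, 7.7]
force: [-0.8, -0.4, -0.2]
grip_width: 0.0862
```

```bash
python3 - <<'E'
from h import *
plan([.53,-.18,.27],7.85)
im,C=look("wrist","w7"); s,_=look("scene","s7"); d,_=look("side","d7")
a=cv2.resize(s[170:270,180:350,::-1],None,fx=4,fy=4,interpolation=cv2.INTER_CUBIC)
cv2.imwrite("pics/s7z.png",a)
E
```

```text
at [ 0.5142 -0.059   0.2238] shift mm [  -0.4  -46.  -122.1] turn [ 0.09 -0.18  0.12] rows>= 2.6 | shift in target axes [  -0.9  -46.2 -122. ]
```

View pics/w7.png

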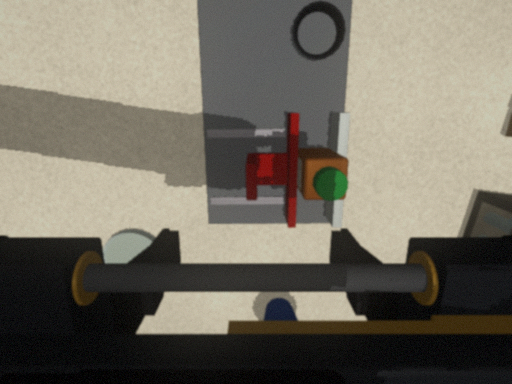

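View pics/s7z.png

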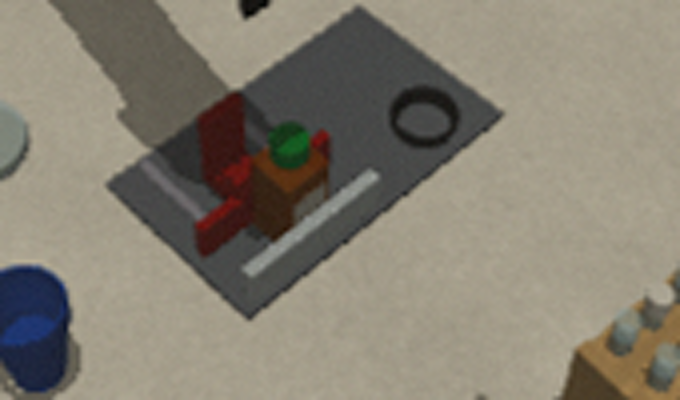

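Request:
carry_out:
  targets:
    - [[-2,-10,-44],[0,0,0]]
    - [[-2,-10,-44],[0,0,0]]
    - [[-2,-10,-44],[0,0,0]]
    - [[-2,-10,-44],[0,0,0]]
    - [[-2,-6,-44],[0,0,0]]
    - [[-3,0,-44],[0,0,0]]
    - [[-3,0,-46],[0,0,0]]
    - [[0,0,0],[0,0,0]]
    - [[0,0,0],[0,0,0]]
    - [[0,0,0],[0,0,0]]
    - [[0,0,0],[0,0,0]]

```text
time_s: 23.95
tool_pos: [0.5395, -0.3662, 0.2688]
tool_rot: [-90.0, 0.0, 7.8]
force: [-0.0, 0.1, 0.7]
grip_width: 0.0872
```

```bash
python3 - <<'E'
from h import *
print(T()[0],env.get_obs()["tool_rot"])
im,C=look("wrist","w8")
r=env.outline_of("wrist","cup1_mid")
for q in r:
    ys,xs=np.nonzero(q["mask"]);print(q["p"],q["xy"],q["mask"].sum(),xs.min(),xs.max(),ys.min(),ys.max())
E
```

```text
[ 0.5395 -0.3662  0.2688] [-89.9704   0.0131   7.8396]
```

View pics/w8.png

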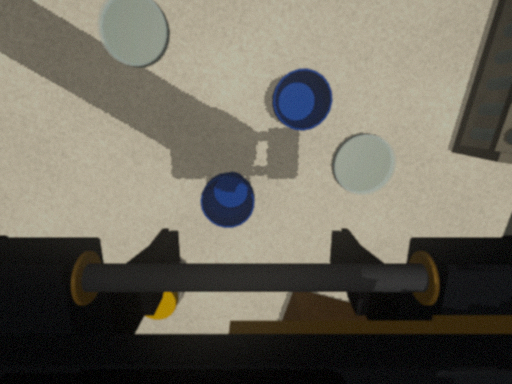

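```bash
cat >> h.py <<'E'
from scipy.optimize import minimize
def blue(im):
    hsv=cv2.cvtColor(im,cv2.COLOR_RGB2HSV); return cv2.inRange(hsv,(105,110,25),(130,255,255))
def cupsil(C,x,y,S=4,z0=0):
    a=np.linspace(0,2*np.pi,60); m=np.zeros((384*S,512*S),np.uint8)
    secs=[(0,.0205),(.038,.026),(.055,.0275),(.072,.0335),(.095,.0335)]
    for (z1,r1),(z2,r2) in zip(secs,secs[1:]):
        P=np.vstack([np.c_[x+r*np.cos(a),y+r*np.sin(a),np.full(60,z+z0)] for z,r in((z1,r1),(z2,r2))])
        h=cv2.convexHull((proj(C,P)*S+S/2).astype(np.float32)); cv2.fillPoly(m,[np.round(h).astype(np.int32)],255)
    return cv2.resize(m,(512,384),interpolation=cv2.INTER_AREA)/255.
def fitcup(C,im,x,y,win=40):
    b=blue(im); u=proj(C,[[x,y,.06]])[0].astype(int)
    w=np.zeros_like(b); w[max(0,u[1]-win):u[1]+win,max(0,u[0]-win):u[0]+win]=1
    b=(b>0)*w
    f=lambda p:np.sum((cupsil(C,p[0],p[1])-b)**2*w)
    r=minimize(f,[x,y],method="Nelder-Mead",options=dict(initial_simplex=[[x,y],[x+.015,y],[x,y+.015]],xatol=2e-4,fatol=.2))
    return r.x,r.fun,b.sum()
E
python3 - <<'E'
from h import *
C=cam("wrist",T()); im=cv2.imread("pics/w8.png")[:,:,::-1].copy()
B=onz(C,(303,99),.095);Cc=onz(C,(228,200),.095);print(B,Cc)
print("B",fitcup(C,im,B[0],B[1])); print("C",fitcup(C,im,Cc[0],Cc[1]))
for n in("scene","side"):
    i2=cv2.imread("pics/%s7.png"%n[0].replace('s','s') if n=="scene" else "pics/d7.png")[:,:,::-1].copy();K=cam(n)
    for q in((.583,-.275),(.511,-.405),(.49,.42)): print(n,fitcup(K,i2,*q,win=25))
E
```

```text
[ 0.5806 -0.2743  0.095 ] [ 0.5105 -0.4034  0.095 ]
B (array([ 0.5796, -0.2759]), np.float64(711.4731872356786), np.uint64(2234))
C (array([ 0.5101, -0.4071]), np.float64(378.9417147251057), np.uint64(2019))
scene (array([ 0.5811, -0.273 ]), np.float64(57.375178777393316), np.uint64(532))
scene (array([ 0.5123, -0.4036]), np.float64(79.12270665128796), np.uint64(560))
scene (array([0.4892, 0.4233]), np.float64(50.23681660899654), np.uint64(345))
side (array([ 0.6037, -0.3864]), np.float64(208.5497577854671), np.uint64(95))
side (array([ 0.5267, -0.4684]), np.float64(255.21857747020377), np.uint64(96))
side (array([0.4985, 0.3967]), np.float64(397.83581699346405), np.uint64(95))
```

```bash
python3 - <<'E'
from h import *
plan([.5805,-.2748,.066],7.85)
E
```

```text
at [ 0.5394 -0.3668  0.2693] shift mm [ 53.2 203.2  85.7] turn [ 0.03 -0.05  0.  ] rows>= 4.5 | shift in target axes [ 53.2 203.3  85.5]
```

Request:
carry_out:
  targets:
    - [[26,0,42],[0,0,0]]
    - [[27,0,43],[0,0,0]]
    - [[0,40,0],[0,0,0]]
    - [[0,40,0],[0,0,0]]
    - [[0,40,0],[0,0,0]]
    - [[0,40,0],[0,0,0]]
    - [[0,25,0],[0,0,0]]
    - [[0,13,0],[0,0,0]]
    - [[0,5,0],[0,0,0]]
    - [[0,0,0],[0,0,0]]
    - [[0,0,0],[0,0,0]]
    - [[0,0,0],[0,0,0]]

```text
time_s: 25.25
tool_pos: [0.581, -0.278, 0.0677]
tool_rot: [-90.1, -0.1, 7.7]
force: [-1.1, -0.3, 0.3]
grip_width: 0.0874
```

Request:
carry_out:
  targets:
    - [[0,0,0],[0,0,0]]
    - [[0,0,0],[0,0,0]]
    - [[0,0,0],[0,0,0]]
    - [[0,0,0],[0,0,0]]
    - [[0,0,0],[0,0,0]]
    - [[0,0,0],[0,0,0]]
  jaw: 0
  squeeze: 15

```text
time_s: 25.85
tool_pos: [0.5803, -0.2776, 0.0662]
tool_rot: [-90.0, -0.0, 7.7]
force: [0.6, 1.2, 1.4]
grip_width: 0.0655
```

```bash
python3 - <<'E'
from h import *
print(T()[0],env.get_obs()["grip_width"],env.get_obs()["force"])
im,C=look("wrist","w9"); s,_=look("scene","s9")
cv2.imwrite("pics/w9z.png",np.hstack([im[40:330,100:420,::-1],cv2.resize(s[190:290,120:230,::-1],(320,290))]))
E
```

```text
[ 0.5803 -0.2776  0.0662] 0.06551872517727354 [0.6233 1.1908 1.391 ]
```

View pics/w9z.png

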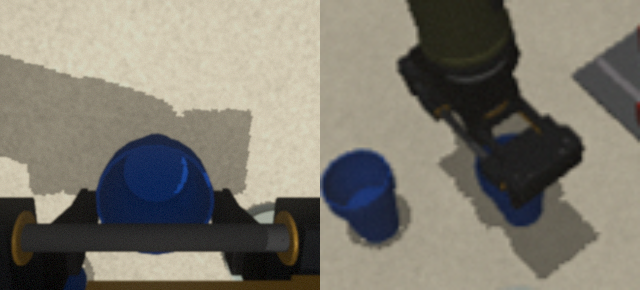

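Request:
carry_out:
  targets:
    - [[0,-10,0],[0,0,0]]
    - [[0,-25,0],[0,0,0]]
    - [[0,-35,0],[0,0,0]]
    - [[0,-30,0],[0,0,0]]
    - [[0,-20,0],[0,0,0]]
    - [[0,0,0],[0,0,0]]
    - [[0,0,0],[0,0,0]]

```text
time_s: 26.65
tool_pos: [0.5793, -0.2776, 0.1854]
tool_rot: [-90.0, 0.1, 7.7]
force: [-0.1, 0.1, -4.4]
grip_width: 0.066
```

```bash
python3 - <<'E'
from h import *
o=env.get_obs();print(T()[0],o["grip_width"],o["force"],o["tool_rot"])
im,C=look("wrist","w10"); s,_=look("scene","s10"); d,_=look("side","d10")
cv2.imwrite("pics/w10z.png",np.hstack([cv2.resize(im[60:330,100:420,::-1],(400,340)),cv2.resize(d[100:220,200:320,::-1],(340,340))]))
plan([.5651,.1101-.003,.190],7.85)
E
```

```text
[ 0.5793 -0.2776  0.1854] 0.06595999789290904 [-0.106   0.1141 -4.4301] [-89.9943   0.0616   7.6758]
at [ 0.5786 -0.2774  0.1839] shift mm [ 37.9  -5.5 382.8] turn [-0.1  -0.18 -0.17] rows>= 7.7 | shift in target axes [ 39.1  -6.1 382.7]
```

View pics/w10z.png

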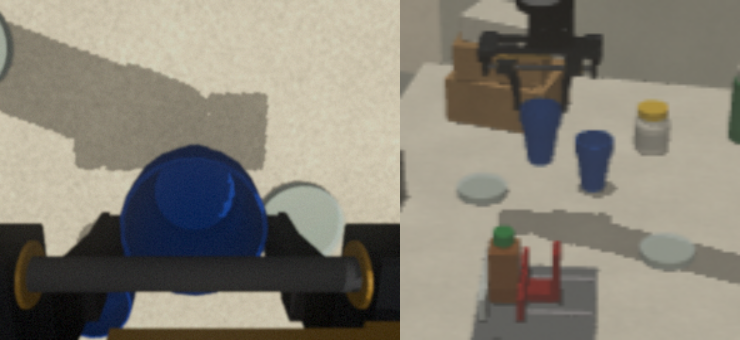

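```bash
python3 - <<'E'
from h import *
C=cam("wrist",(np.array([.5793,-.2776,.1854]),Ro.from_euler('xyz',[-90,0,7.68],degrees=True).as_matrix()))
im=cv2.imread("pics/w10.png")
cv2.imwrite("pics/w10y.png",cv2.resize(im[160:310,170:340],None,fx=4,fy=4,interpolation=cv2.INTER_CUBIC))
rim=.1854-.0662+.095
for u,v in((255,293.5),):
    X=onz(C,(u,v),rim); print("cup center y from lower rim", X, (X-[.5793,-.2776,0])@[-np.sin(.134),np.cos(.134),0]+.0335)
for u in(197,313.6): print(onz(C,(u,245),rim))
print(env.get_obs()["force"])
E
```

```text
cup center y from lower rim [ 0.5826 -0.3076  0.2142] 0.0033598007989983324
[ 0.546  -0.281   0.2142]
[ 0.6112 -0.2722  0.2142]
[ 0.2209 -0.9899 -2.9989]
```

View pics/w10y.png

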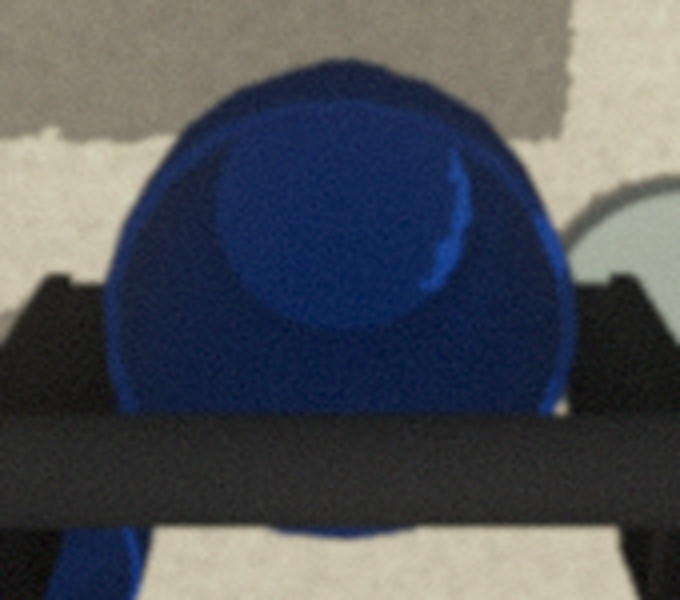

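Request:
carry_out:
  targets:
    - [[0,-45,0],[0,0,0]]
    - [[0,-25,20],[0,0,0]]
    - [[5,0,43],[0,0,0]]
    - [[5,0,43],[0,0,0]]
    - [[5,0,43],[0,0,0]]
    - [[5,0,43],[0,0,0]]
    - [[5,0,43],[0,0,0]]
    - [[5,0,43],[0,0,0]]
    - [[4,0,43],[0,0,0]]
    - [[4,0,43],[0,0,0]]
    - [[0,0,18],[0,0,0]]
    - [[0,0,0],[0,0,0]]

```text
time_s: 28.0
tool_pos: [0.5646, 0.1113, 0.2551]
tool_rot: [-89.9, 0.1, 8.1]
force: [0.6, 1.3, -1.9]
grip_width: 0.0646
```

Request:
carry_out:
  targets:
    - [[0,20,0],[0,0,0]]
    - [[0,30,0],[0,0,0]]
    - [[0,30,0],[0,0,0]]
    - [[0,20,0],[0,0,0]]
    - [[0,10,0],[0,0,0]]
    - [[0,0,0],[0,0,0]]
    - [[0,0,0],[0,0,0]]
    - [[0,0,0],[0,0,0]]

```text
time_s: 28.8
tool_pos: [0.5675, 0.1062, 0.1472]
tool_rot: [-90.0, -0.1, 7.7]
force: [0.3, 1.2, -1.0]
grip_width: 0.0652
```

```bash
python3 - <<'E'
from h import *
plan([.5656,.1068,.110],7.85); print(env.get_obs()["force"])
im,C=look("wrist","w11"); s,_=look("scene","s11"); d,_=look("side","d11")
cv2.imwrite("pics/w11z.png",np.hstack([cv2.resize(s[130:250,210:330,::-1],(390,390)),cv2.resize(d[160:260,190:290,::-1],(390,390))]))
E
```

```text
at [0.5675 0.1062 0.1472] shift mm [-1.9 37.2  0.9] turn [ 0.01 -0.19  0.13] rows>= 0.7 | shift in target axes [-1.8 37.2  0.9]
[ 0.3262  1.1661 -1.0177]
```

View pics/w11z.png

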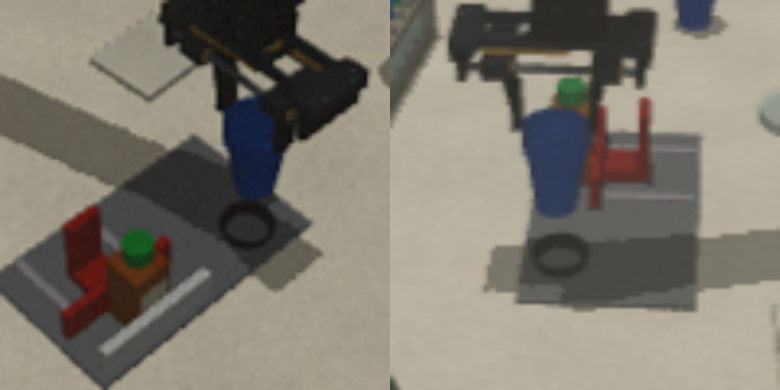

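Aligned over the seat. Descend with small correction.

Request:
carry_out:
  targets:
    - [[-2,25,1],[0,-0.2,0]]
    - [[0,20,0],[0,0,0]]
    - [[0,10,0],[0,0,0]]
    - [[0,7,0],[0,0,0]]
    - [[0,4,0],[0,0,0]]
    - [[0,0,0],[0,0,0]]
    - [[0,0,0],[0,0,0]]

```text
time_s: 29.65
tool_pos: [0.565, 0.107, 0.0807]
tool_rot: [-90.0, -0.1, 7.9]
force: [0.5, 0.4, -2.6]
grip_width: 0.065
```

```bash
python3 - <<'E'
from h import *
plan([.5656,.1068,.0742],7.85); print(env.get_obs()["force"])
E
```

```text
at [0.565  0.107  0.0807] shift mm [ 0.6  6.5 -0.2] turn [0.   0.03 0.07] rows>= 0.1 | shift in target axes [ 0.6  6.5 -0.2]
[ 0.5378  0.404  -2.5592]
```

Request:
carry_out:
  targets:
    - [[0,3,0],[0,0,0]]
    - [[0,2,0],[0,0,0]]
    - [[0,1,0],[0,0,0]]
    - [[0,0,0],[0,0,0]]

```text
time_s: 30.05
tool_pos: [0.5647, 0.1072, 0.0746]
tool_rot: [-90.0, -0.0, 7.9]
force: [0.5, 0.8, 2.2]
grip_width: 0.0651
```

Request:
carry_out:
  targets:
    - [[0,1,0],[0,0,0]]
    - [[0,0,0],[0,0,0]]
    - [[0,0,0],[0,0,0]]

```text
time_s: 30.35
tool_pos: [0.5652, 0.1076, 0.0742]
tool_rot: [-90.0, -0.1, 7.9]
force: [-0.3, 0.1, 5.8]
grip_width: 0.0651
```

Request:
carry_out:
  targets:
    - [[0,0,0],[0,0,0]]
    - [[0,0,0],[0,0,0]]
    - [[0,0,0],[0,0,0]]
    - [[0,0,0],[0,0,0]]
    - [[0,-10,0],[0,0,0]]
    - [[0,-35,0],[0,0,0]]
    - [[0,-45,0],[0,0,0]]
    - [[0,-45,0],[0,0,0]]
    - [[0,-45,0],[0,0,0]]
    - [[0,0,-40],[0,0,0]]
    - [[0,0,0],[0,0,0]]
    - [[0,0,0],[0,0,0]]
  jaw: 1

```text
time_s: 31.55
tool_pos: [0.5699, 0.0657, 0.2531]
tool_rot: [-90.0, 0.0, 7.7]
force: [0.1, 0.2, 0.3]
grip_width: 0.087
```

```bash
python3 - <<'E'
from h import *
im,C=look("wrist","w12"); plan([.54,-.40,.25],7.85)
x=onz(C,(0,0),0)
print(fitcup(C,im,.5651,.1101,win=55)) if 0 else None
E
```

```text
at [0.5695 0.0671 0.2528] shift mm [ -92.9    2.7 -458.8] turn [-0.02 -0.02 -0.04] rows>= 9.4 | shift in target axes [ -93.1    2.8 -458.7]
```

View pics/w12.png

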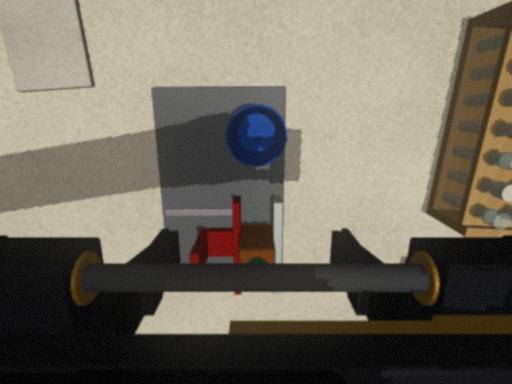

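```bash
python3 - <<'E'
from h import *
C=cam("wrist",(np.array([.5697,.0664,.253]),Ro.from_euler('xyz',[-90,0,7.7],degrees=True).as_matrix()))
print(onz(C,(256.5,135),.103))
plan([.51,-.44,.25],7.85)
E
```

```text
[0.5643 0.1143 0.103 ]
at [0.5695 0.0671 0.2528] shift mm [-128.1    2.7 -494.3] turn [-0.02 -0.02 -0.04] rows>= 10.2 | shift in target axes [-128.2    2.8 -494.3]
```

Request:
carry_out:
  targets:
    - [[-9,0,-30],[0,0,0]]
    - [[-9,0,-46],[0,0,0]]
    - [[-9,0,-46],[0,0,0]]
    - [[-9,0,-46],[0,0,0]]
    - [[-9,0,-46],[0,0,0]]
    - [[-9,0,-46],[0,0,0]]
    - [[-9,0,-46],[0,0,0]]
    - [[-9,0,-46],[0,0,0]]
    - [[-9,0,-46],[0,0,0]]
    - [[-12,0,-46],[0,0,0]]
    - [[0,0,-10],[0,0,0]]
    - [[0,0,0],[0,0,0]]

```text
time_s: 32.8
tool_pos: [0.5394, -0.3966, 0.2514]
tool_rot: [-89.9, 0.1, 7.7]
force: [0.1, 0.1, -0.7]
grip_width: 0.0869
```

```bash
python3 - <<'E'
from h import *
plan([.5105,-.404,.066],7.85)
im,C=look("wrist","w13"); cv2.imwrite("pics/w13z.png",im[:,:,::-1]); print(proj(C,[[.5105,-.404,.095]]))
E
```

```text
at [ 0.5394 -0.3966  0.2514] shift mm [-29.4 185.4  -3.9] turn [-0.13 -0.13 -0.06] rows>= 3.8 | shift in target axes [-29.6 185.4  -3.4]
[[229.8037 180.6434]]
```

View pics/w13z.png

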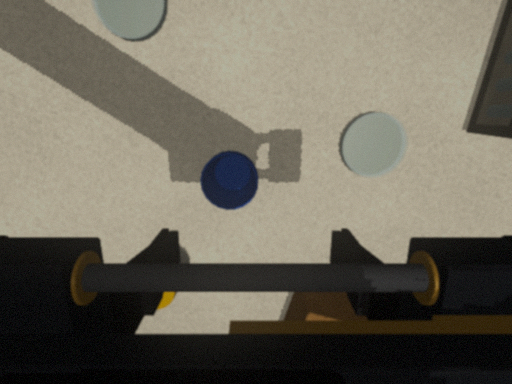

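Request:
carry_out:
  targets:
    - [[-30,10,-4],[0,0,0]]
    - [[0,40,0],[0,0,0]]
    - [[0,40,0],[0,0,0]]
    - [[0,40,0],[0,0,0]]
    - [[0,30,0],[0,0,0]]
    - [[0,18,0],[0,0,0]]
    - [[0,8,0],[0,0,0]]
    - [[0,0,0],[0,0,0]]
    - [[0,0,0],[0,0,0]]
    - [[0,0,0],[0,0,0]]

```text
time_s: 33.85
tool_pos: [0.5121, -0.4035, 0.0688]
tool_rot: [-90.1, -0.1, 7.9]
force: [-0.4, -0.1, -0.2]
grip_width: 0.0871
```

```bash
python3 - <<'E'
from h import *
plan([.5105,-.404,.066],7.85)
E
```

```text
at [ 0.5121 -0.4035  0.0688] shift mm [-1.6  2.8 -0.3] turn [0.11 0.07 0.11] rows>= 0.1 | shift in target axes [-1.6  2.8 -0.3]
```

Request:
carry_out:
  targets:
    - [[-1,2,0],[0,0,0]]
    - [[0,0,0],[0,0,0]]
    - [[0,0,0],[0,0,0]]
    - [[0,0,0],[0,0,0]]
    - [[0,0,0],[0,0,0]]
    - [[0,0,0],[0,0,0]]
    - [[0,0,0],[0,0,0]]
  jaw: 0
  squeeze: 15

```text
time_s: 34.55
tool_pos: [0.51, -0.4036, 0.0652]
tool_rot: [-90.0, -0.0, 7.9]
force: [0.1, -0.3, 1.7]
grip_width: 0.0661
```

Request:
carry_out:
  targets:
    - [[0,-10,0],[0,0,0]]
    - [[0,-30,0],[0,0,0]]
    - [[0,-45,0],[0,0,0]]
    - [[0,-45,0],[0,0,0]]
    - [[0,-45,0],[0,0,0]]
    - [[0,-30,0],[0,0,0]]
    - [[0,0,0],[0,0,0]]
    - [[0,0,0],[0,0,0]]

```text
time_s: 35.35
tool_pos: [0.5098, -0.4034, 0.2702]
tool_rot: [-90.0, -0.0, 7.9]
force: [-0.3, 0.3, -1.7]
grip_width: 0.0658
```

```bash
python3 - <<'E'
from h import *
o=env.get_obs();print(T()[0],o["grip_width"],o["force"],o["tool_rot"])
im,C=look("wrist","w14")
cv2.imwrite("pics/w14y.png",cv2.resize(im[160:310,170:340,::-1],None,fx=4,fy=4,interpolation=cv2.INTER_CUBIC))
plan([.5656,.108,.270],7.85)
E
```

```text
[ 0.5098 -0.4034  0.2702] 0.06581547864372388 [-0.2874  0.3182 -1.6952] [-90.0337  -0.0076   7.8902]
at [ 0.5091 -0.4032  0.2687] shift mm [126.   -0.8 498.6] turn [-0.08  0.03 -0.1 ] rows>= 10.3 | shift in target axes [125.8  -1.3 498.7]
```

View pics/w14y.png

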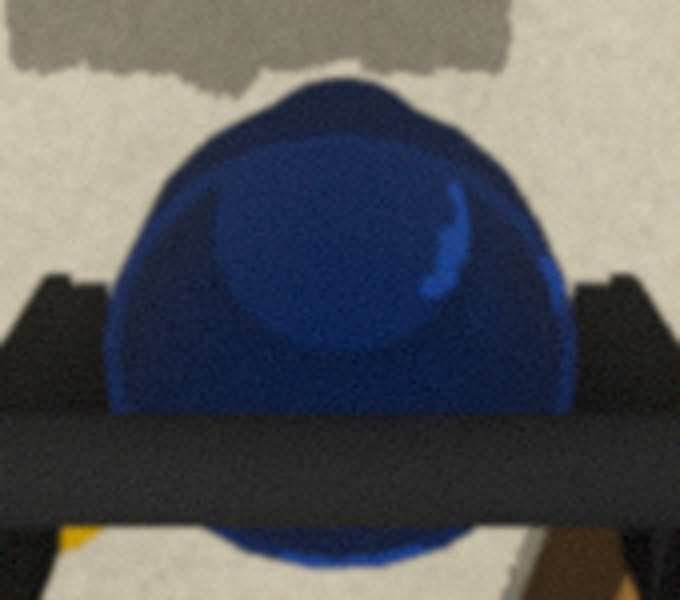

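Request:
carry_out:
  targets:
    - [[9,0,30],[0,0,0]]
    - [[11,0,46],[0,0,0]]
    - [[11,0,46],[0,0,0]]
    - [[11,0,46],[0,0,0]]
    - [[11,0,46],[0,0,0]]
    - [[11,0,46],[0,0,0]]
    - [[11,0,46],[0,0,0]]
    - [[11,0,46],[0,0,0]]
    - [[11,0,46],[0,0,0]]
    - [[11,0,46],[0,0,0]]
    - [[11,0,46],[0,0,0]]
    - [[7,0,13],[0,0,0]]

```text
time_s: 36.6
tool_pos: [0.5631, 0.1191, 0.2683]
tool_rot: [-89.8, 0.2, 8.4]
force: [-0.7, 1.0, -1.4]
grip_width: 0.0656
```

Request:
carry_out:
  targets:
    - [[0,20,0],[0,0,0]]
    - [[0,30,0],[0,0,0]]
    - [[0,15,0],[0,0,0]]
    - [[0,10,0],[0,0,0]]
    - [[0,0,0],[0,0,0]]
    - [[0,0,0],[0,0,0]]
    - [[0,0,0],[0,0,0]]

```text
time_s: 37.3
tool_pos: [0.5664, 0.1122, 0.1961]
tool_rot: [-90.0, -0.1, 7.9]
force: [-0.5, 0.4, -2.2]
grip_width: 0.0657
```

```bash
python3 - <<'E'
from h import *
plan([.565,.112,.150],7.85); print(env.get_obs()["force"])
s,_=look("scene","s15"); d,_=look("side","d15")
cv2.imwrite("pics/w15z.png",np.hstack([cv2.resize(s[110:240,220:350,::-1],(390,390)),cv2.resize(d[140:260,180:300,::-1],(390,390))]))
E
```

```text
at [0.5664 0.1122 0.1961] shift mm [-1.5 46.1  0. ] turn [0.   0.02 0.11] rows>= 0.9 | shift in target axes [-1.4 46.1  0. ]
[-0.5091  0.3709 -2.2391]
```

View pics/w15z.png

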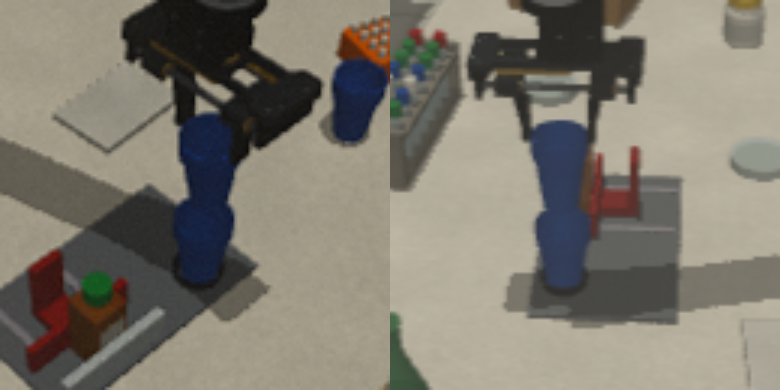

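Request:
carry_out:
  targets:
    - [[-1.5,25,0],[0,0,0]]
    - [[0,20,0],[0,0,0]]
    - [[0,15,0],[0,0,0]]
    - [[0,10,0],[0,0,0]]
    - [[0,5,0],[0,0,0]]
    - [[0,2,0],[0,0,0]]
    - [[0,0,0],[0,0,0]]
    - [[0,0,0],[0,0,0]]

```text
time_s: 38.2
tool_pos: [0.5647, 0.112, 0.1186]
tool_rot: [-90.0, -0.1, 7.9]
force: [0.5, 0.2, -1.7]
grip_width: 0.0659
```

Request:
carry_out:
  targets:
    - [[0,2,0],[0,0,0]]
    - [[0,1,0],[0,0,0]]
    - [[0,1,0],[0,0,0]]
    - [[0,0,0],[0,0,0]]

```text
time_s: 38.6
tool_pos: [0.5643, 0.112, 0.1141]
tool_rot: [-90.0, -0.0, 7.9]
force: [-1.1, 0.3, -0.3]
grip_width: 0.0651
```

Request:
carry_out:
  targets:
    - [[0,1,0],[0,0,0]]
    - [[0,1,0],[0,0,0]]
    - [[0,0,0],[0,0,0]]
    - [[0,0,0],[0,0,0]]

```text
time_s: 39.0
tool_pos: [0.5644, 0.1128, 0.1137]
tool_rot: [-90.0, -0.1, 7.9]
force: [-3.5, 0.8, 8.8]
grip_width: 0.0655
```

Request:
carry_out:
  targets:
    - [[0,0,0],[0,0,0]]
    - [[0,0,0],[0,0,0]]
    - [[0,0,0],[0,0,0]]
    - [[0,0,0],[0,0,0]]
    - [[0,-10,0],[0,0,0]]
    - [[0,-35,0],[0,0,0]]
    - [[0,-45,0],[0,0,0]]
    - [[0,-45,0],[0,0,0]]
    - [[0,-20,20],[0,0,0]]
    - [[-5,0,45],[0,0,0]]
    - [[-5,0,45],[0,0,0]]
    - [[-5,0,45],[0,0,0]]
  jaw: 1

```text
time_s: 40.2
tool_pos: [0.5279, 0.2646, 0.2681]
tool_rot: [-90.0, -0.1, 7.8]
force: [0.5, -0.2, -0.1]
grip_width: 0.0867
```

Request:
carry_out:
  targets:
    - [[-5,0,45],[0,0,0]]
    - [[-5,0,45],[0,0,0]]
    - [[-5,0,20],[0,0,0]]
    - [[0,0,0],[0,0,0]]
    - [[0,0,0],[0,0,0]]
    - [[0,0,0],[0,0,0]]

```text
time_s: 40.8
tool_pos: [0.4994, 0.3685, 0.267]
tool_rot: [-90.1, -0.0, 7.7]
force: [-0.0, 0.1, 0.5]
grip_width: 0.0869
```

```bash
python3 - <<'E'
from h import *
plan([.489,.422,.066],7.85)
im,C=look("wrist","w16"); print(proj(C,[[.489,.422,.095]])); print(fitcup(C,im,.489,.422))
s,_=look("scene","s16"); d,_=look("side","d16")
cv2.imwrite("pics/w16z.png",np.hstack([im[:,:,::-1],cv2.resize(d[140:260,180:300,::-1],(384,384))[:,:280]]))
E
```

```text
at [0.4994 0.3685 0.267 ] shift mm [ -3.3 201.   54.7] turn [ 0.06 -0.12  0.03] rows>= 4.2 | shift in target axes [ -3.  201.   54.5]
[[252.6516 127.7933]]
(array([0.4884, 0.4201]), np.float64(470.0160553633218), np.uint64(2256))
```

View pics/w16z.png

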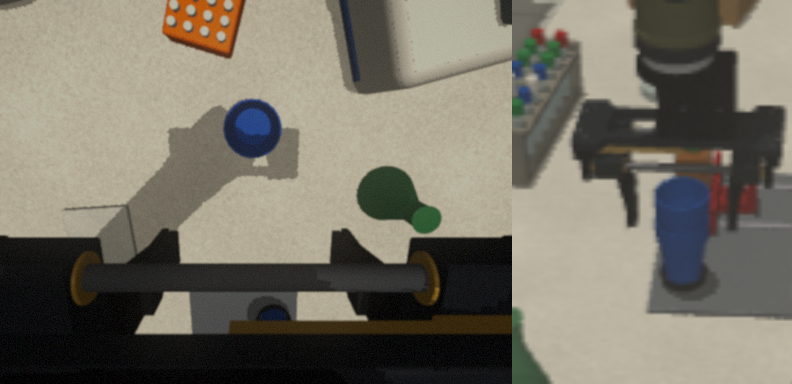

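Request:
carry_out:
  targets:
    - [[-3,0,30],[0,0,0]]
    - [[0,20,25],[0,0,0]]
    - [[0,40,0],[0,0,0]]
    - [[0,40,0],[0,0,0]]
    - [[0,40,0],[0,0,0]]
    - [[0,30,0],[0,0,0]]
    - [[0,18,0],[0,0,0]]
    - [[0,10,0],[0,0,0]]
    - [[0,2,0],[0,0,0]]
    - [[0,0,0],[0,0,0]]
    - [[0,0,0],[0,0,0]]

```text
time_s: 42.05
tool_pos: [0.4884, 0.4252, 0.0686]
tool_rot: [-89.9, -0.1, 7.9]
force: [0.2, -0.5, -0.6]
grip_width: 0.0873
```

```bash
python3 - <<'E'
from h import *
plan([.489,.422,.066],7.85)
E
```

```text
at [0.4884 0.4252 0.0686] shift mm [ 0.2  2.6 -3.2] turn [-0.08  0.02  0.12] rows>= 0.1 | shift in target axes [ 0.2  2.6 -3.2]
```

Request:
carry_out:
  targets:
    - [[0,2,-3],[0,0,0]]
    - [[0,0,0],[0,0,0]]
    - [[0,0,0],[0,0,0]]
    - [[0,0,0],[0,0,0]]
    - [[0,0,0],[0,0,0]]
    - [[0,0,0],[0,0,0]]
    - [[0,0,0],[0,0,0]]
  jaw: 0
  squeeze: 15

```text
time_s: 42.75
tool_pos: [0.4884, 0.4214, 0.0652]
tool_rot: [-90.0, -0.0, 7.9]
force: [0.2, -0.5, 1.3]
grip_width: 0.0653
```

Request:
carry_out:
  targets:
    - [[0,-10,0],[0,0,0]]
    - [[0,-30,0],[0,0,0]]
    - [[0,-45,0],[0,0,0]]
    - [[0,-45,0],[0,0,0]]
    - [[0,-45,0],[0,0,0]]
    - [[0,-40,0],[0,0,0]]
    - [[0,0,0],[0,0,0]]
    - [[0,0,0],[0,0,0]]
    - [[0,0,0],[0,0,0]]

```text
time_s: 43.65
tool_pos: [0.4875, 0.4203, 0.278]
tool_rot: [-90.1, 0.1, 7.9]
force: [0.0, -0.0, -2.3]
grip_width: 0.0653
```

```bash
python3 - <<'E'
from h import *
o=env.get_obs();print(T()[0],o["grip_width"],o["force"],o["tool_rot"])
im,C=look("wrist","w17")
cv2.imwrite("pics/w17y.png",cv2.resize(im[160:310,170:340,::-1],None,fx=4,fy=4,interpolation=cv2.INTER_CUBIC))
plan([.565,.112,.280],7.85)
E
```

```text
[0.4875 0.4203 0.278 ] 0.06527678131733172 [ 0.044  -0.0245 -2.2833] [-90.1321   0.1465   7.895 ]
at [0.4875 0.4202 0.2777] shift mm [  34.5   -1.6 -315.9] turn [ 0.14  0.03 -0.17] rows>= 6.4 | shift in target axes [  34.7   -2.3 -315.9]
```

View pics/w17y.png

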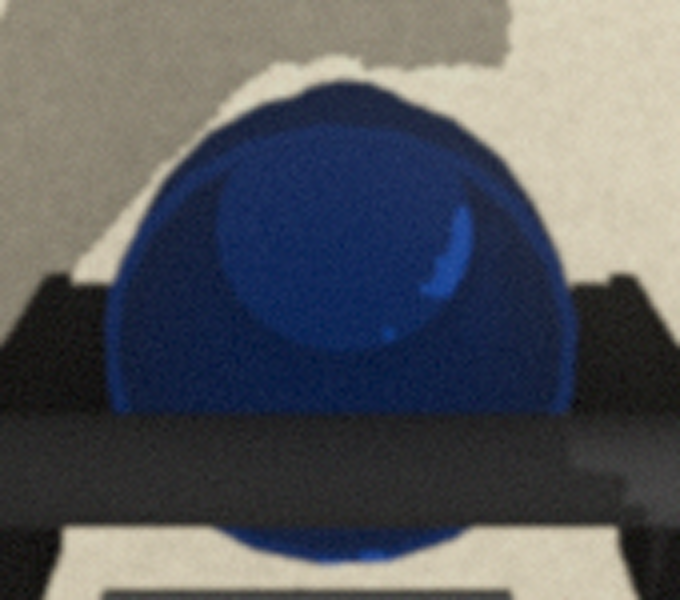

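Request:
carry_out:
  targets:
    - [[4,0,-35],[0,0,0]]
    - [[5,0,-45],[0,0,0]]
    - [[5,0,-45],[0,0,0]]
    - [[5,0,-45],[0,0,0]]
    - [[5,0,-45],[0,0,0]]
    - [[5,0,-45],[0,0,0]]
    - [[5,0,-38],[0,0,0]]
    - [[0,0,-18],[0,0,0]]
    - [[0,0,0],[0,0,0]]
    - [[0,10,0],[0,0,0]]
    - [[0,0,0],[0,0,0]]
    - [[0,0,0],[0,0,0]]

```text
time_s: 44.9
tool_pos: [0.5641, 0.1146, 0.2691]
tool_rot: [-90.0, 0.1, 8.1]
force: [0.8, -0.2, -2.9]
grip_width: 0.0652
```

```bash
python3 - <<'E'
from h import *
plan([.5645,.112,.180],7.85); print(env.get_obs()["force"])
s,_=look("scene","s18"); d,_=look("side","d18")
cv2.imwrite("pics/w18z.png",np.hstack([cv2.resize(s[80:240,200:360,::-1],(390,390)),cv2.resize(d[110:260,165:315,::-1],(390,390))]))
E
```

```text
at [0.5641 0.1146 0.2691] shift mm [ 0.2 89.1 -2.7] turn [-0.02  0.2  -0.08] rows>= 1.8 | shift in target axes [ 0.1 89.1 -2.7]
[ 0.8061 -0.2281 -2.8587]
```

View pics/w18z.png

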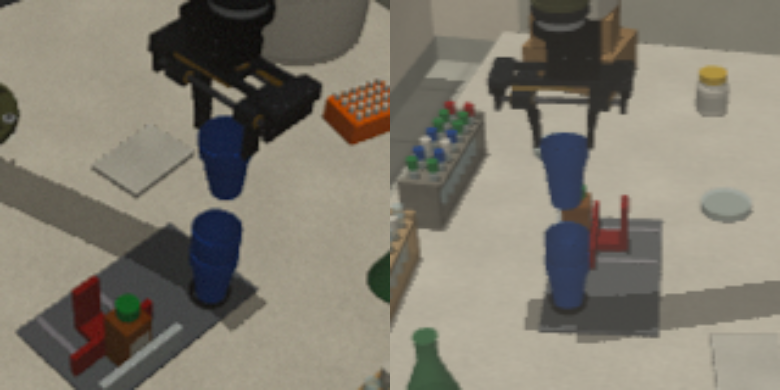

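Request:
carry_out:
  targets:
    - [[0,25,-2],[0,0,0]]
    - [[0,30,0],[0,0,0]]
    - [[0,25,0],[0,0,0]]
    - [[0,15,0],[0,0,0]]
    - [[0,10,0],[0,0,0]]
    - [[0,4,0],[0,0,0]]
    - [[0,0,0],[0,0,0]]
    - [[0,0,0],[0,0,0]]

```text
time_s: 45.8
tool_pos: [0.5659, 0.111, 0.1618]
tool_rot: [-90.0, -0.1, 7.9]
force: [0.2, 0.0, -2.2]
grip_width: 0.0643
```

Request:
carry_out:
  targets:
    - [[0,2,0],[0,0,0]]
    - [[0,1,0],[0,0,0]]
    - [[0,0,0],[0,0,0]]
    - [[0,0,0],[0,0,0]]

```text
time_s: 46.2
tool_pos: [0.5655, 0.1109, 0.1581]
tool_rot: [-90.0, -0.0, 7.9]
force: [1.2, -0.6, -0.4]
grip_width: 0.065
```

Request:
carry_out:
  targets:
    - [[-0.5,1,0],[0,0,0]]
    - [[0,1,0],[0,0,0]]
    - [[0,1,0],[0,0,0]]
    - [[0,0,0],[0,0,0]]
    - [[0,0,0],[0,0,0]]

```text
time_s: 46.7
tool_pos: [0.565, 0.1108, 0.155]
tool_rot: [-90.0, -0.0, 7.9]
force: [1.3, -0.4, -1.4]
grip_width: 0.0649
```

Request:
carry_out:
  targets:
    - [[0,1,0],[0,0,0]]
    - [[0,1,0],[0,0,0]]
    - [[0,0,0],[0,0,0]]
    - [[0,0,0],[0,0,0]]

```text
time_s: 47.1
tool_pos: [0.5652, 0.1115, 0.1545]
tool_rot: [-90.0, -0.1, 7.9]
force: [-1.7, -1.2, 7.1]
grip_width: 0.0652
```

Request:
carry_out:
  targets:
    - [[0,1,0],[0,0,0]]
    - [[0,0,0],[0,0,0]]

```text
time_s: 47.3
tool_pos: [0.5654, 0.112, 0.1543]
tool_rot: [-90.0, -0.1, 7.9]
force: [-2.6, -1.5, 10.7]
grip_width: 0.0651
```

Request:
carry_out:
  targets:
    - [[0,0,0],[0,0,0]]
    - [[0,0,0],[0,0,0]]
    - [[0,0,0],[0,0,0]]
    - [[0,0,0],[0,0,0]]
    - [[0,-5,0],[0,0,0]]
    - [[0,-30,0],[0,0,0]]
    - [[0,-45,0],[0,0,0]]
    - [[0,-40,0],[0,0,0]]
    - [[0,0,-40],[0,0,0]]
    - [[0,0,-45],[0,0,0]]
    - [[0,0,0],[0,0,0]]
    - [[0,0,0],[0,0,0]]
  jaw: 1

```text
time_s: 48.5
tool_pos: [0.5766, 0.0251, 0.2718]
tool_rot: [-90.0, 0.0, 7.7]
force: [0.0, -0.1, -1.5]
grip_width: 0.0872
```

```bash
python3 - <<'E'
from h import *
im,C=look("wrist","w19"); s,_=look("scene","s19"); d,_=look("side","d19")
cv2.imwrite("pics/w19z.png",np.hstack([cv2.resize(s[130:260,190:320,::-1],(390,390),interpolation=cv2.INTER_CUBIC),cv2.resize(d[140:260,190:310,::-1],(390,390),interpolation=cv2.INTER_CUBIC)]))
E
```

```text
(no output)
```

View pics/w19.png

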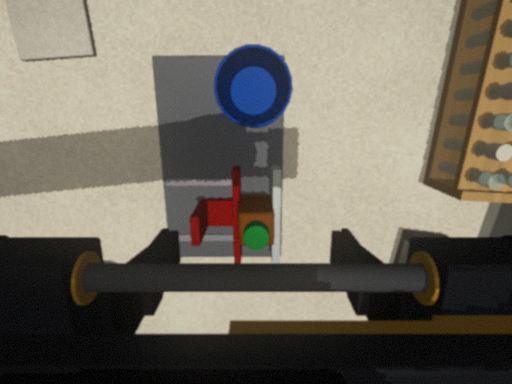

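View pics/w19z.png

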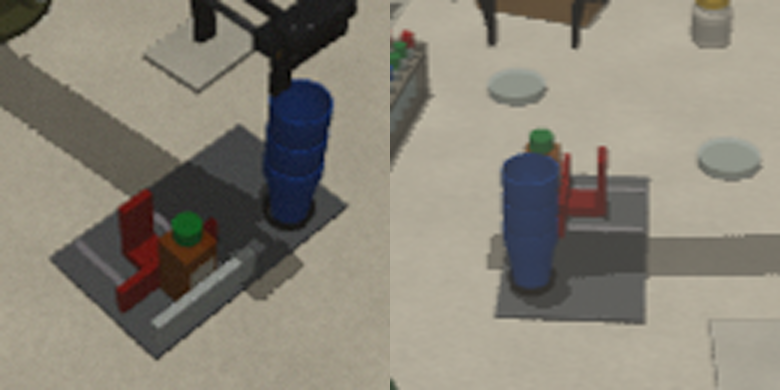

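Request:
carry_out:
  targets:
    - [[-10,0,-40],[0,0,0]]
    - [[-10,0,-40],[0,0,0]]
    - [[-10,0,-40],[0,0,0]]
    - [[0,0,0],[0,0,0]]
    - [[0,0,0],[0,0,0]]
    - [[0,0,0],[0,0,0]]
    - [[0,0,0],[0,0,0]]

```text
time_s: 49.35
tool_pos: [0.5635, -0.0938, 0.2722]
tool_rot: [-90.0, -0.0, 8.1]
force: [-0.3, 0.2, 0.5]
grip_width: 0.0869
```

```bash
python3 - <<'E'
from h import *
im,C=look("wrist","w20"); s,Cs=look("scene","s20"); d,Cd=look("side","d20")
print(T()[0])
cv2.imwrite("pics/w20z.png",cv2.resize(im[0:240,150:330,::-1],None,fx=3,fy=2.45,interpolation=cv2.INTER_CUBIC))
cv2.imwrite("pics/w20b.png",cv2.resize(im[95:245,185:315,::-1],None,fx=4,fy=4,interpolation=cv2.INTER_CUBIC))
# predicted stack silhouette
for n,K,b in(("scene",Cs,s),("side",Cd,d),("wrist",C,im)):
    print(n,[proj(K,[[.5648,.1115,z]])[0].round(1) for z in(.183,.143,.103,.022)])
cv2.imwrite("pics/s20z.png",np.hstack([cv2.resize(s[150:240,230:320,::-1],(390,390),interpolation=cv2.INTER_CUBIC),cv2.resize(d[180:250,200:270,::-1],(390,390),interpolation=cv2.INTER_CUBIC)]))
E
```

```text
[ 0.5634 -0.0949  0.2721]
scene [array([288.3, 164.5]), array([287.5, 173.4]), array([286.7, 181.8]), array([285.2, 197.6])]
side [array([232.7, 191. ]), array([233. , 199.7]), array([233.2, 208.2]), array([233.6, 224.6])]
wrist [array([296.1, -67.7]), array([290.1, -42.4]), array([285.7, -23.4]), array([279.4,   3.5])]
```

View pics/w20b.png

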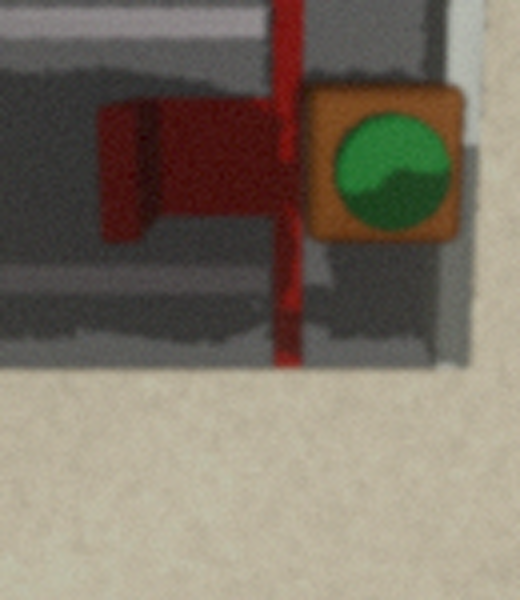

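View pics/s20.png

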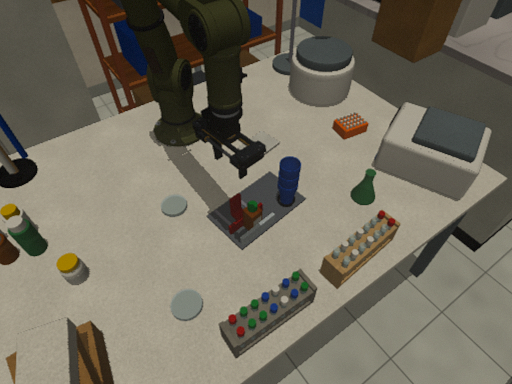

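View pics/d20.png

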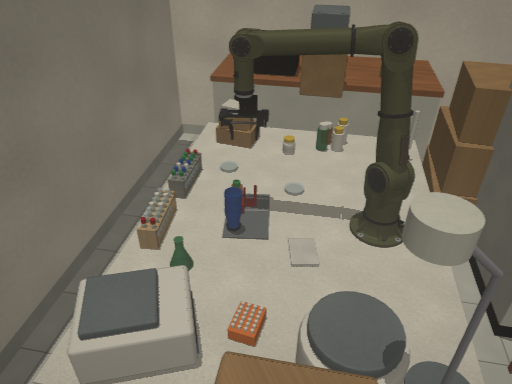

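View pics/s20z.png

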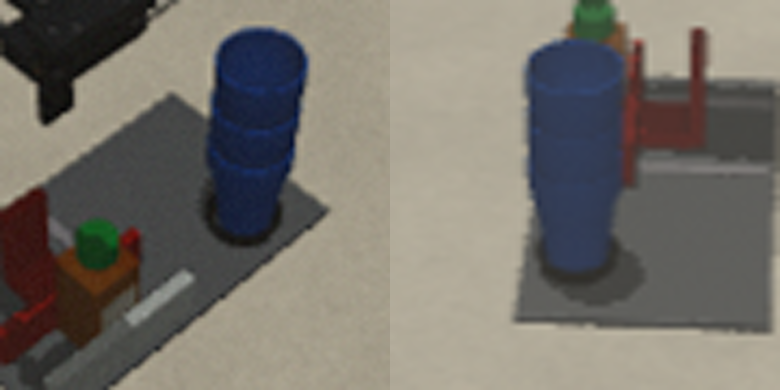

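```bash
python3 - <<'E'
from h import *
C=cam("wrist",T());Cs,Cd=cam("scene"),cam("side")
print("rim",tri([Cs,Cd],[(290.2-.4,163.8-.4),(233.6-.4,192.2-.4)]))
bay=np.array([.5869,-.0484,0]);a=np.radians(7.85);ux=np.array([np.cos(a),np.sin(a),0]);uy=np.array([-np.sin(a),np.cos(a),0])
f=lambda u,v,z:(lambda X:((X-bay)@ux*1000,(X-bay)@uy*1000))(onz(C,(185+u/4-.4,95+v/4-.4),z))
for n,u,v,z in(("jaw face bot",301,350,.048),("jaw face top",304,20,.048),("fixed face bot",436,340,.048),("fixed face top",447,20,.048),("bot TL",305,88,.098),("bot TR",463,90,.098),("bot BL",310,238,.098),("bot BR",459,240,.098),("cap",393,171,.124)): print(n,np.round(f(u,v,z),1))
E
```

```text
rim (array([0.5626, 0.1178, 0.1834]), np.float64(0.0012130399429337634))
jaw face bot [-23.3 -64.1]
jaw face top [-23.2  44.1]
fixed face bot [ 23.  -60.4]
fixed face top [22.5 44.3]
bot TL [-23.7  24.1]
bot TR [21.4 23.7]
bot BL [-21.8 -18.6]
bot BR [ 22.1 -19.1]
cap [-0.3  3.1]
```

```bash
python3 - <<'E'
from cell import env
print(env.sign_off(), env.get_obs()["time_s"])
E
```

```text
the job is handed in; nothing more can be done
the job is handed in; nothing more can be done
```

The caddy is packed and the job was handed in at about 49.5 s on the robot clock, with the arm clear and the gripper open.

**What was there:** the cameras showed one amber bottle and three blue cups. A blue sliver by the large grey machine turned out to be part of the machine.

**What I did:**
- Pulled the red jaw out to its stop: it travelled about 38 mm, then stalled with the force rising.
- Stood the bottle in the middle of the bay, square to the jaws.
- Pushed the jaw in until it stalled against the bottle, at about 17 N.
- Put one cup in the seat and nested the other two in it.

**Last checks:**
- **Jaw:** the gap measures about 46 mm, an opening of about 0.002 m, with the bottle touching both jaws. The bottle's flats look square to the jaws.
- **Cup stack:** the top rim measures 183.4 mm above the bench, against 183 expected for three fully nested cups. It stands upright in the black seat.
- **Bystanders:** in the last scene and side pictures the petri dishes, flask, jar and tip box look where they started. I judged this by eye and did not measure it.

**Small disagreements:**
- The upper cups made contact 0.5–1 mm above the computed height.
- The scene and side cameras place the stack 4–6 mm from where I released it. The foot shows a similar shift to the rim in the scene view, so I took it as calibration error, not tilt.
- The cup network missed cups in the scene and side views and found none from the wrist camera. I located the cups by colour and by shape fits instead.

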